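# Put away a mixed handful of culture plates and bottles

## Robot

A 6-joint arm with a two-finger parallel gripper is mounted at the origin on the work surface. World frame = base frame: x ahead of the robot, y to its left, z up, the work surface at z = 0. Lengths are in mm, angles in rad, forces in N, time in s.
With the tool pointing down it reaches from about 275 to 1000 mm from the base axis. Payload 8.4 kg.
Tool frame: the origin (TCP) lies at the very end of the fingers, on their centre line; the grasp point (between the pads) lies 19 mm behind it; x points along the fingers, y is the direction in which the jaws open and shut, and the axes are right-handed (so a half turn about x gives the same grasp; the last joint's range is limited). The gripper opens to 85 mm and grips with 20 to 120 N. Pads are 22 mm wide; open, the fingers measure 114 mm over their backs; the gripper's body (76 mm by 85 mm) begins 54 mm behind the grasp point. The pads swing forward as they close: fully open they stand 13 mm farther back than shut.
Start: joints at [-1.268, 0.353, 1.633, -0, 1.155, -0.002], TCP at [187.562, -596.195, 205.381] pointing down, gripper open.
Joint ranges: [-2.63, 2.63], [-0.92, 2.1], [0.06, 2.66], [-1.3, 4.44], [0, 2.69], [-3.02, 3.02]. Speed limits (rad/s): [2.22, 2.22, 2.79, 3.14, 3.14, 3.14].

## Interface

Orientations are given as [roll, pitch, yaw] about the fixed x, y, z axes, in that order (R = Rz(yaw) Ry(pitch) Rx(roll)).
In Python, from rig import r, grab_frame, camera_params, sign_off gives the robot as it stands.
- The arm moves only by the tool drive_tool, never from a script. Its argument "rows" is one flat list of numbers, 7 for each row, row after row: the shift along the tool's x, y, z in mm, then the turn, a rotation vector about the tool's x, y, z in degrees, then the opening in per cent of the stroke, from 0 (shut) to 100 (fully open). In form: [x, y, z, rx, ry, rz, fingers, x, y, z, rx, ry, rz, fingers, ...]. A call has 1 to 10 rows; each row is the pose to reach, as a shift and turn from the pose measured when the call began, along the tool's axes at that moment; what a row does not reach only later rows make up. A row lasts 1/8 s, in which the tool goes at most 62.5 mm and 10.7 degrees, less where a joint would pass 70% of its speed; a pose out of reach is approached as far as the arm can. A call with a gripper value outside its range is refused whole. The fingers move at their own pace and stop on an object; "newtons" is the grip in N (left out, the last holds). Time passes only in rows, so rows that repeat a pose let the fingers close. It gives the time, the measured TCP pose, the force and the opening at its end, in the units of the state.
- r.sense(): the state, without advancing time (a new reading comes with each control period).
- grab_frame(name): name is "scene" or "side" or "wrist"; returns the picture (480x640x3 uint8, red, green, blue); there is no depth.
- camera_params(name): a dict with "vertical_fov" (degrees; the focal length in pixels is half the picture's height over the tangent of half this angle, whatever the lens; pixels are square), "cx", "cy" (the principal point, pixels), "k1" (the pictures are not rectified: a ray, as slopes to the right and down, at radius r is drawn at 1 + k1 r^2 times it, then the intrinsics apply), "pose" (4x4, takes a point from camera to world coordinates); the wrist camera has in their place "tool_from_camera" (4x4, takes a point from camera to tool coordinates, whose origin is the TCP and whose axes are the tool frame's). Camera axes: x right, y down, z forward; pixel columns grow to the right and rows downward; lengths in mm; the calibration is good to about 2 mm. A picture is of the moment at which its call begins: read the wrist's pose just before it. camera_params takes no time and is no camera call.
- sign_off(): hands the job in, once; it reports no verdict.
The state is a dict: "clock": time; "qpos": joint angles; "qvel": joint speeds; "joint_efforts": joint torques, N m; "eef_pos": TCP position; "tcp_rot": TCP orientation; "contact_force": force on the tool from outside, world axes, zero at the start; "wrist_torque": the same for the moment, N m; "opening": opening from 0.0 (shut) to 1.0 (fully open).
Only numpy, scipy, OpenCV 4.12 (cv2) and the standard library are available. Lean on these libraries where they do the work, as an engineer would, in place of code of your own. Each camera call takes 0.05 s, during which the arm holds its last target.

## Task

Put the mixed handful on the bench away, each with its own kind: the two small culture plates stacked squarely one on the other in the empty column of the plate rack, the tall bottle in a free bay of the rack that holds tall bottles, and the two small bottles each in a free bay of the rack that holds small bottles. Keep everything upright, set it down rather than dropping it, and leave the spray bottle and the beaker where they are.

Things in the scene. Friction and masses are not known exactly. Their poses are not given: they have to be found in the camera images.
- plate_a: Loose closed culture plate (small Petri dish), a flat disc 60 mm in diameter and 15 mm high (lowest 6 mm: 56 mm in diameter), clear with dark red agar inside, lid and base acting as one piece, about 30 g. Lies flat on the bench (bench top is z = 0), lid up. Origin at the centre of its underside, z up. One of two alike; either may be the lower.
- plate_b: Loose closed culture plate (small Petri dish), a flat disc 60 mm in diameter and 15 mm high (lowest 6 mm: 56 mm in diameter), clear with dark red agar inside, lid and base acting as one piece, about 30 g. Lies flat on the bench (bench top is z = 0), lid up. Origin at the centre of its underside, z up. The other of the two.
- universal: Loose universal bottle, the tall one: clear glass with blank paper label and aluminium screw cap, 28 mm in diameter, 88 mm high with cap (cap: top 18 mm, 27 mm in diameter), about 50 g. Stands upright on the bench. Origin at the centre of its underside, z up.
- bijou_a: Loose bijou bottle, the small one: clear glass with blank paper label and aluminium screw cap, 20 mm in diameter, 54 mm high with cap (cap: top 14 mm, 19 mm in diameter), about 22 g. Stands upright on the bench. Origin at the centre of its underside, z up. One of two alike; any free bay of its rack will do.
- bijou_b: Loose bijou bottle, the small one: clear glass with blank paper label and aluminium screw cap, 20 mm in diameter, 54 mm high with cap (cap: top 14 mm, 19 mm in diameter), about 22 g. Stands upright on the bench. Origin at the centre of its underside, z up. The other of the two.
- plate_rack: Fixed blue base, 96 (its x) by 196 (its y) by 6 mm, with two plate columns at y = -48 and +48 mm, x = 0. Each has four posts 6 mm thick, 46 mm high, at x +-30, y +-30 mm from its centre: fingers fit between them along x. Column -48 is full (3 fixed plates, 51 mm high), +48 is empty: plates there sit 6 and 21 mm above the bench. Origin: centre of underside, z up; yaw within 0.25 rad.
- universal_rack: Fixed blue wire rack, one row of four square bays 44 mm wide along its y, at y = -72, -24, 24, 72 mm, x = 0. Bay floor 4 mm, top wires 34 mm above the bench; 60 (x) by 204 mm (y). End bays (+-72) hold fixed tall bottles, tops at 92 mm; inner bays (+-24) are free. Origin: centre of underside, z up; yaw within 0.25 rad.
- bijou_rack: Fixed blue wire rack, lower, one row of five square bays 36 mm wide along its y, at y = -80, -40, 0, 40, 80 mm, x = 0. Bay floor 4 mm, top wires 20 mm above the bench; 52 (x) by 212 mm (y). End bays (+-80) hold fixed small bottles, tops at 58 mm; inner bays (-40, 0, 40) are free. Origin: centre of underside, z up; yaw within 0.25 rad.
- spray_bottle: Loose bystander: white trigger spray bottle with grey head, 66 mm in diameter, 173 mm high, the head reaching 49 mm to its -x. Stands behind the work. Origin at the centre of its underside. To be left alone.
- beaker: Loose bystander: empty glass beaker, 68 mm in diameter, 90 mm high. Stands behind the work. Origin at the centre of its underside. To be left alone.
Mind the look-alikes: they are no part of the job. Leave any green look-alike of the plate_a alone.

How it is judged:
By the outcome, as a careful person would: the job done as asked, in the order asked, and still so for the second after the job is handed in, with the robot touching nothing.
It also fails if it takes over 136 s, if anything falls off the work surface, if the arm or the gripper's body presses on something with over 40 N, if the wrist force passes 120 N, or if a joint passes its speed limit or range.

## Working session

There is one attempt and no reset: what is moved stays moved. The work goes in short steps, Python scripts to look and compute and a tool call to move; the robot and the scene stay as the last step left them, time stands still between calls to the robot, and variables do not carry over. Pictures are saved under pics/ and viewed, and the job is handed in when it is done.

Besides the shell and the picture viewer there is one more tool, called after "Emit:" by a JSON object that holds its "method" and its "body", one argument or row to a line. drive_tool: Moves the arm, as the interface text tells. Its arguments: {"type":"object","properties":{"rows":{"type":"array","items":{"type":"number"}},"newtons":{"type":"number"}},"required":["rows"]}

```bash
ls; mkdir -p pics
python3 - <<'E'
from rig import r, grab_frame, camera_params
import cv2
print(r.sense())
for n in ["scene","side","wrist"]:
    print(n,camera_params(n))
    cv2.imwrite(f"pics/{n}0.png",grab_frame(n)[:,:,::-1])
E
```

```text
pics
{'clock': 0.0, 'qpos': array([-1.26839527e+00,  3.53646916e-01,  1.63416132e+00, -9.69144293e-06,
        1.15521192e+00, -2.40900042e-03]), 'qvel': array([ 0.00094387, -0.00087514,  0.00081265,  0.0001668 ,  0.00108758,
       -0.00079627]), 'joint_efforts': array([ 8.09372832e-04, -6.05253124e+01, -3.42061615e+01,  2.38331177e-04,
        9.62779013e-03, -1.52990862e-05]), 'eef_pos': array([ 187.40266386, -595.6834632 ,  204.65085413]), 'tcp_rot': array([-1.56699814,  1.56936879,  1.8794085 ]), 'contact_force': array([ 0.11833326, -0.00653716,  0.26171575]), 'wrist_torque': array([ 0.00248412,  0.01090902, -0.01546653]), 'opening': 1.000233589626298}
scene {'vertical_fov': 43.57064122608248, 'cx': 322.5124810222751, 'cy': 230.89368830080332, 'k1': 0.06300833954862307, 'pose': array([[-4.50573113e-01,  7.51378934e-01, -4.82092903e-01,
         1.22175017e+03],
       [ 8.92705989e-01,  3.83894087e-01, -2.36011329e-01,
         3.59933969e+02],
       [ 7.73867451e-03, -5.36707581e-01, -8.43732828e-01,
         1.26348784e+03],
       [ 0.00000000e+00,  0.00000000e+00,  0.000000
[... 289 characters left out ...]
01, -7.73179509e-01,
         8.03779799e+02],
       [-9.85552285e-03, -8.34138665e-01, -5.51466732e-01,
         6.04655434e+02],
       [ 0.00000000e+00,  0.00000000e+00,  0.00000000e+00,
         1.00000000e+00]])}
wrist {'vertical_fov': 64.58972782058403, 'cx': 318.3208779208816, 'cy': 240.2047634521133, 'k1': -0.05722996709467002, 'tool_from_camera': array([[-6.82012452e-04, -2.57817735e-01,  9.66193330e-01,
        -1.68543971e+02],
       [ 9.99999724e-01,  1.10037714e-04,  7.35237882e-04,
         7.07722845e-02],
       [-2.95875071e-04,  9.66193564e-01,  2.57817588e-01,
        -6.58304747e+01],
       [ 0.00000000e+00,  0.00000000e+00,  0.00000000e+00,
         1.00000000e+00]])}
```

View pics/scene0.png

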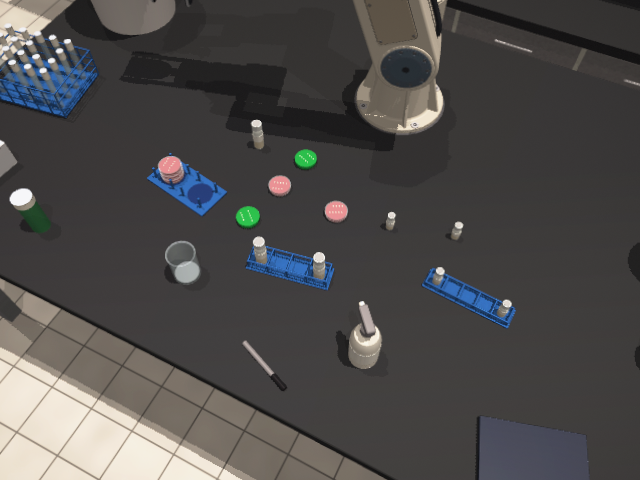

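View pics/side0.png

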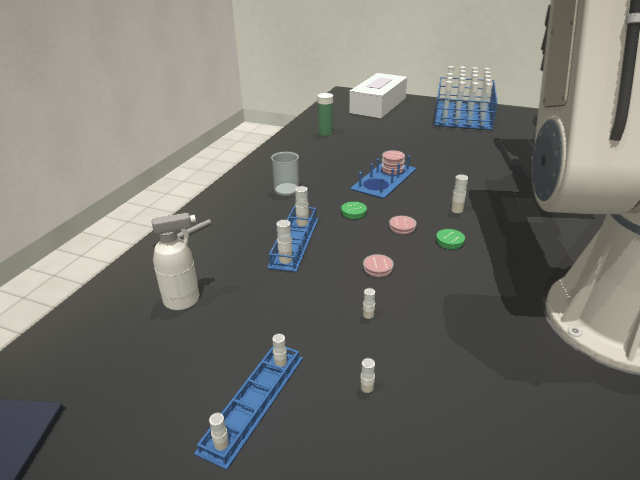

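View pics/wrist0.png

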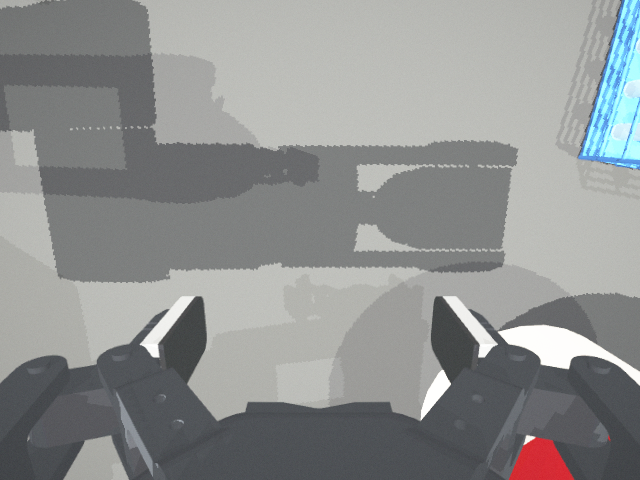

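Scene picture candidates:
- Plates: loose red at (280,186) and (336,211). Not these: green (306,159) and (248,217), and the fixed stack at (171,168).
- Tall bottle: (258,135) loose. Not these: (260,250) and (319,265) fixed in the rack, plus the far-left rack and the green bottle.
- Small bottles: (390,221) and (457,231) loose. Not these: (439,276) and (506,307) fixed in the rack.

I choose the loose red and loose clear ones, and check them in a close crop.

```bash
cat > h.py <<'E'
import numpy as np, cv2
from rig import r, grab_frame, camera_params
from scipy.spatial.transform import Rotation as R
def K(p):
    f=240/np.tan(np.radians(p["vertical_fov"]/2)); return np.array([[f,0,p["cx"]],[0,f,p["cy"]],[0,0,1.]])
def dist(p): return np.array([p["k1"],0,0,0,0.])
def toolT(s):
    T=np.eye(4); T[:3,:3]=R.from_euler('xyz',s["tcp_rot"]).as_matrix(); T[:3,3]=s["eef_pos"]; return T
def rays(name,px,s=None):
    p=camera_params(name); P=p["pose"] if "pose" in p else toolT(s)@p["tool_from_camera"]
    u=cv2.undistortPoints(np.asarray(px,float).reshape(-1,1,2),K(p),dist(p),None,None).reshape(-1,2)
    d=np.c_[u,np.ones(len(u))]@P[:3,:3].T
    return P[:3,3],d
def plane(name,px,z,s=None):
    o,d=rays(name,px,s); z=np.asarray(z,float); t=(z-o[2])/d[:,2]; return o+d*t[:,None]
def proj(name,pts,s=None):
    p=camera_params(name); P=p["pose"] if "pose" in p else toolT(s)@p["tool_from_camera"]
    W=np.linalg.inv(P); rv=cv2.Rodrigues(W[:3,:3])[0]
    return cv2.projectPoints(np.asarray(pts,float).reshape(-1,1,3),rv,W[:3,3],K(p),dist(p))[0].reshape(-1,2)
E
python3 - <<'E'
from h import *
a=cv2.imread("pics/scene0.png"); 
cv2.imwrite("pics/c1.png",cv2.resize(a[110:240,140:360],None,fx=3.6,fy=3.6,interpolation=cv2.INTER_CUBIC))
cv2.imwrite("pics/c2.png",cv2.resize(a[190:330,370:530],None,fx=4,fy=4,interpolation=cv2.INTER_CUBIC))
for n in ["scene","side"]:
    b=cv2.imread(f"pics/{n}0.png"); h=cv2.cvtColor(b,cv2.COLOR_BGR2HSV)
    red=((h[...,0]<8)|(h[...,0]>170))&(h[...,1]>70)&(h[...,2]>90)
    wh=(h[...,1]<60)&(h[...,2]>130)
    bl=(abs(h[...,0].astype(int)-108)<12)&(h[...,1]>130)&(h[...,2]>60)
    for k,m in dict(red=red,wh=wh,bl=bl).items():
        if k!='red': m=cv2.morphologyEx(m.astype(np.uint8),cv2.MORPH_CLOSE,np.ones((3,3)))
        nn,l,st,c=cv2.connectedComponentsWithStats(m.astype(np.uint8))
        for i in range(1,nn):
            if 60<st[i,4]<6000: print(n,k,st[i],c[i].round(1))
E
```

```text
scene red [159 157  21  18 284] [169.5 165.3]
scene red [270 176  20  19 276] [279.4 184.7]
scene red [326 202  21  19 285] [335.9 210.6]
scene wh [   0    0   71   71 2718] [24.4 24.3]
scene wh [393   0  48  70 735] [429.   33.8]
scene wh [ 49  35  17  25 127] [57.1 46.3]
scene wh [64 39  9 11 63] [68.3 43.4]
scene wh [ 32  54  18  26 148] [40.9 66. ]
scene wh [48 58 10 12 65] [52.4 62.8]
scene wh [24 63 11 13 72] [28.9 68.5]
scene wh [ 388   79   55   53 1220] [421.  110.1]
scene wh [357  81  14  21 175] [363.   92.9]
scene wh [251 120  12  23 167] [257.4 130. ]
scene wh [  0 140  17  36 311] [  5.1 157.9]
scene wh [158 156  26  26 177] [172.  171.3]
scene wh [  9 188  26  22 408] [ 22.1 198.5]
scene wh [386 212  10  15  89] [391.1 218.3]
scene wh [453 222  10  14  92] [458. 228.]
scene wh [253 236  14  24 221] [259.7 247. ]
scene wh [165 241  30  22  89] [177.4 247.8]
scene wh [313 252  12  24 224] [319.1 262.7]
scene wh [175 261  25  22 421] [186.7 271.5]
scene wh [435 267  10  15  95] [439.5 273.4]
scene wh [   0  279   60   49 1042] [ 30.4 303.8]
scene wh [ 350  301   32   68 1
[... 328 characters left out ...]
100 193] [570.8  50.8]
side wh [382 150  23  23 371] [392.6 161.1]
side wh [ 271  152   38   75 1174] [291.6 186.3]
side wh [452 174  16  39 439] [459.3 192.9]
side wh [389 216  27  17 192] [401.9 224.9]
side wh [ 153  219   58   91 2597] [176.1 270.9]
side wh [276 220  16  44 562] [284.1 240.8]
side wh [363 254  31  22 253] [378. 266.]
side wh [363 288  13  31 312] [368.7 302.5]
side wh [272 334  15  33 382] [279.  349.4]
side wh [361 358  14  35 407] [367.4 374.3]
side wh [209 412  19  39 508] [218.  430.8]
side bl [483 113   9  16  64] [487.6 122.3]
side bl [351 159  65  39 994] [380.7 181.3]
side bl [ 268  208   50   64 1010] [294.5 244.5]
side bl [ 195  348  107  121 3945] [248.9 407.2]
```

View pics/c1.png

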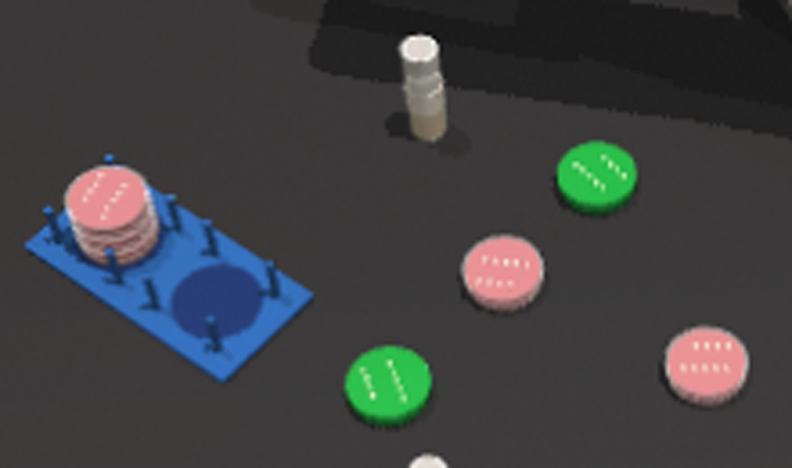

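View pics/c2.png

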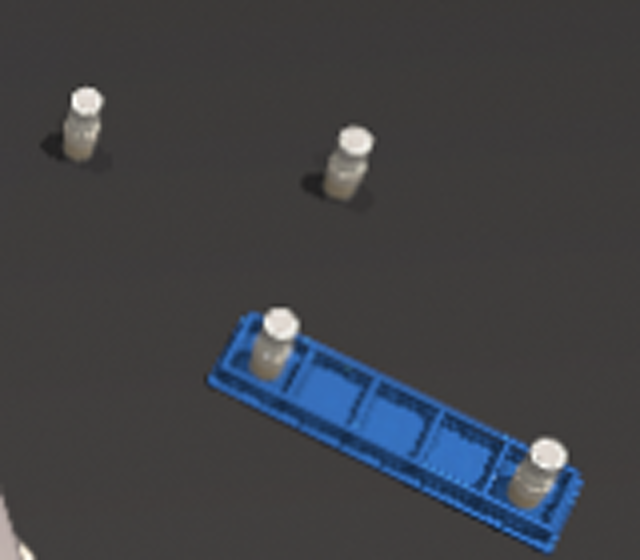

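The crop confirms the choice: two red loose plates, one loose tall bottle and two loose bijous. The greens are look-alikes. Next I cast rays from both views.

Run:
```python
from h import *
a=cv2.imread("pics/side0.png")
cv2.imwrite("pics/s1.png",cv2.resize(a[140:320,260:480],None,fx=3.6,fy=3.3,interpolation=cv2.INTER_CUBIC))
def g(n,z,*px):
    for p in px:
        print(n,p,plane(n,[p],z)[0].round(1))
g("scene",15,(279.4,184.7),(335.9,210.6))
g("scene",88,(256.5,123.1)); g("scene",54,(391.5,215.),(458.8,225.))
g("scene",58,(440,270.8),(507,303.3)); g("scene",92,(259.7,241.5),(319.2,257.5))
g("scene",51,(170,164.8)); g("scene",6,(200.5,193.6))
```

```text
scene (279.4, 184.7) [ 432.7 -152.5   15. ]
scene (335.9, 210.6) [439.   13.4  15. ]
scene (256.5, 123.1) [ 331.  -272.3   88. ]
scene (391.5, 215.0) [413.6 150.2  54. ]
scene (458.8, 225.0) [366.9 305.3  54. ]
scene (440, 270.8) [507.3 310.   58. ]
scene (507, 303.3) [516.8 469.6  58. ]
scene (259.7, 241.5) [643.2 -82.5  92. ]
scene (319.2, 257.5) [619.1  57.6  92. ]
scene (170, 164.8) [ 527.6 -416.2   51. ]
scene (200.5, 193.6) [ 544.5 -322.4    6. ]
```

View pics/s1.png

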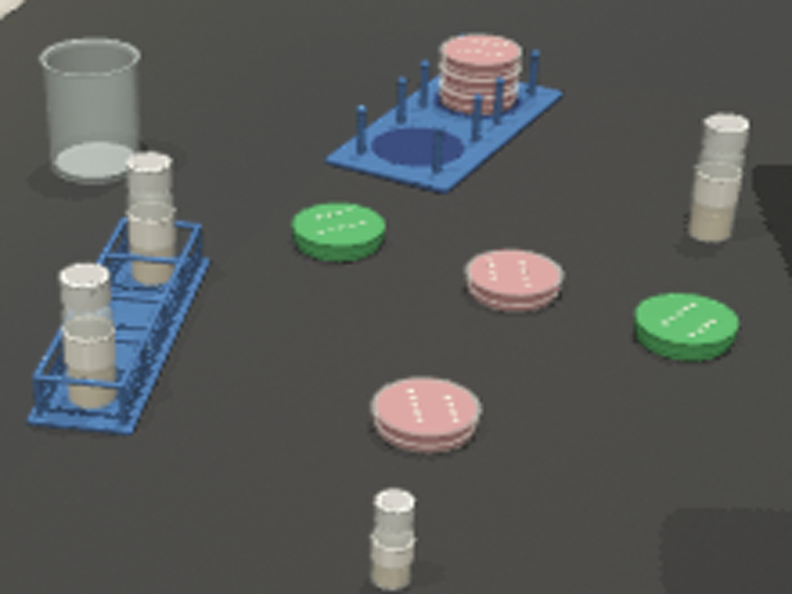

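```bash
cat >> h.py <<'E'
def move(x,y,z,jaw=None,s=None):
    """shift in tool axes + turn; jaw = world angle (rad) of tool y (mod pi); tool down"""
    s=s or r.sense(); T=toolT(s); M=T[:3,:3]
    if jaw is None: jaw=np.arctan2(M[1,1],M[0,1])
    best=None
    for j in (jaw,jaw+np.pi):
        yv=np.array([np.cos(j),np.sin(j),0]); xv=np.array([0,0,-1.]); N=np.c_[xv,yv,np.cross(xv,yv)]
        w=np.degrees(R.from_matrix(M.T@N).as_rotvec())
        print("shift",(M.T@(np.array([x,y,z])-T[:3,3])).round(1),"turn",w.round(1),"q6->~",(s["qpos"][5]+np.radians(w[0])).round(2))
E
python3 - <<'E'
from h import *
s=r.sense(); print(toolT(s).round(3))
def tri(*obs):
    A=np.zeros((3,3));b=np.zeros(3);L=[]
    for n,p in obs:
        o,d=rays(n,[p]); d=d[0]/np.linalg.norm(d[0]); Q=np.eye(3)-np.outer(d,d); A+=Q;b+=Q@o; L.append((o,Q))
    x=np.linalg.solve(A,b); return x.round(1),[np.linalg.norm(Q@(x-o)).round(1) for o,Q in L]
for k,a,b,z in [("plA",(279.4,184.7),(402.8,223.9),15),("plB",(335.9,210.6),(378.6,263.6),15),("uni",(256.5,123.1),(461.7,177.3),88),
 ("bijA",(391.5,215),(369.4,291.5),54),("ur-",(259.7,241.5),(301.4,189.1),92),("ur+",(319.2,257.5),(283.6,223.6),92),("st",(170,164.8),(393.6,155.1),51),("disc",(200.5,193.6),(376.1,184.5),6)]:
    print(k,tri(("scene",a),("side",b)),plane("side",[b],z)[0].round(1))
print("green",plane("scene",[(306,158),(248,216)],15).round(0),"beaker",plane("scene",[(187,272)],0).round(0))
move(439,13,200,0)
E
```

```text
[[-0.00000e+00  3.00000e-01 -9.54000e-01  1.87457e+02]
 [ 1.00000e-03 -9.54000e-01 -3.00000e-01 -5.95821e+02]
 [-1.00000e+00 -1.00000e-03  0.00000e+00  2.04826e+02]
 [ 0.00000e+00  0.00000e+00  0.00000e+00  1.00000e+00]]
plA (array([ 428.7, -154.9,    6.9]), [np.float64(1.1), np.float64(1.1)]) [ 426.4 -140.4   15. ]
plB (array([435.4,  11.9,   9.3]), [np.float64(0.0), np.float64(0.0)]) [433.4  19.6  15. ]
uni (array([ 329. , -273.8,   83.7]), [np.float64(1.2), np.float64(1.2)]) [ 328.7 -262.8   88. ]
bijA (array([412.1, 149.9,  51.2]), [np.float64(0.3), np.float64(0.3)]) [411.3 153.6  54. ]
ur- (array([641.3, -84.1,  88.4]), [np.float64(0.2), np.float64(0.2)]) [638.3 -78.2  92. ]
ur+ (array([616.6,  56.2,  87.5]), [np.float64(0.2), np.float64(0.2)]) [613.2  62.4  92. ]
st (array([ 525.1, -419.1,   45.8]), [np.float64(0.5), np.float64(0.5)]) [ 522.5 -406.8   51. ]
disc (array([ 542.4, -324.6,    1.5]), [np.float64(0.4), np.float64(0.4)]) [ 540.2 -315.6    6. ]
green [[ 323. -132.   15.]
 [ 554. -175.   15.]] beaker [[ 750. -228.    0.]]
shift [   5.4 -505.2 -422.7] turn [-72.5  -0.    0.1] q6->~ -1.27
shift [   5.4 -505.2 -422.7] turn [1.075e+02 1.000e-01 0.000e+00] q6->~ 1.87
```

Run:
```python
from h import *
move(431,-150,200,-0.178)
```

```text
shift [   5.2 -352.2 -366.1] turn [-62.3  -0.    0.1] q6->~ -1.09
shift [   5.2 -352.2 -366.1] turn [1.177e+02 1.000e-01 0.000e+00] q6->~ 2.05
```

Emit:
{"method": "drive_tool", "body": {
  "rows": [5,-352,-366,-62.3,0,0,100,5,-352,-366,-62.3,0,0,100,5,-352,-366,-62.3,0,0,100,5,-352,-366,-62.3,0,0,100,5,-352,-366,-62.3,0,0,100,5,-352,-366,-62.3,0,0,100,5,-352,-366,-62.3,0,0,100,5,-352,-366,-62.3,0,0,100,5,-352,-366,-62.3,0,0,100,5,-352,-366,-62.3,0,0,100]
}}

```text
clock: 1.4
eef_pos: [430.9, -149.9, 200.1]
tcp_rot: [-2.188, 1.57, 2.348]
contact_force: [-0.7, 0.4, 0.6]
opening: 1.001
```

```bash
cat > snap.py <<'E'
import sys,json
from h import *
s=r.sense(); n=sys.argv[2] if len(sys.argv)>2 else "wrist"; im=grab_frame(n)[:,:,::-1]
cv2.imwrite(f"pics/{sys.argv[1]}.png",im)
json.dump({k:np.asarray(v).tolist() for k,v in s.items()},open(f"pics/{sys.argv[1]}.json","w"))
E
python3 snap.py w1
```

```text
(no output)
```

View pics/w1.png

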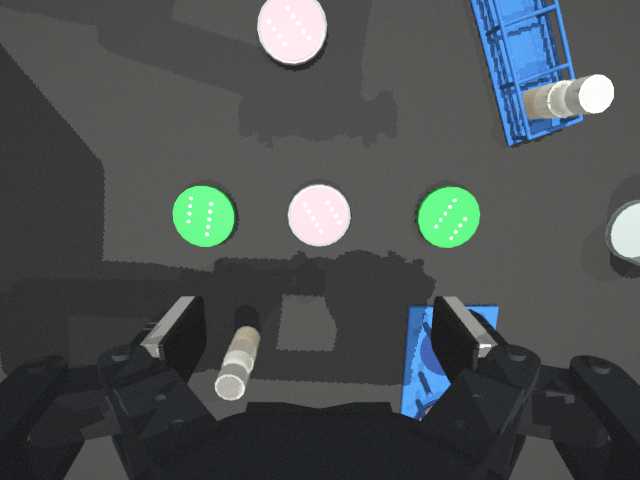

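Wrist view: plate A at (319,215) with greens to either side at (204,216) and (449,217). Plate B is at (292,28), the tall bottle's cap at (230,387), and the plate rack at the lower right.

```bash
cat > disc.py <<'E'
import sys,json
from h import *
# disc.py name z : pink blobs -> world centre at plane z
n=sys.argv[1]; z=float(sys.argv[2]); cam=sys.argv[3] if len(sys.argv)>3 else "wrist"
s=json.load(open(f"pics/{n}.json")); im=cv2.imread(f"pics/{n}.png"); b,g,rr=[im[...,i].astype(int) for i in range(3)]
m=((rr-g>18)&(rr>110)).astype(np.uint8); m=cv2.morphologyEx(m,cv2.MORPH_CLOSE,np.ones((7,7)))
for c in cv2.findContours(m,cv2.RETR_EXTERNAL,cv2.CHAIN_APPROX_NONE)[0]:
    if cv2.contourArea(c)>300:
        w=plane(cam,c.reshape(-1,2),z,s)[:,:2]; (x,y),rad=cv2.minEnclosingCircle(w.astype(np.float32))
        M=cv2.moments(c); ce=(M['m10']/M['m00'],M['m01']/M['m00']); print(np.round(ce,1),"circ",round(x,1),round(y,1),"r",round(rad,1),"cen",plane(cam,[ce],z,s)[0].round(1), "area r",np.sqrt(cv2.contourArea(w.astype(np.float32))/np.pi).round(1))
E
python3 disc.py w1 15
```

```text
[318.8 215.5] circ 431.0 -155.2 r 27.1 cen [ 431.1 -154.8   15. ] area r 26.5
[291.6  27.9] circ 436.8 11.6 r 28.1 cen [436.8   9.9  15. ] area r 25.9
```

Run:
```python
from h import *
move(431,-154.8,2,-0.178)
```

```text
shift [198.    1.4   4.1] turn [-0.  -0.   0.1] q6->~ -0.16
shift [198.    1.4   4.1] turn [1.8e+02 1.0e-01 1.0e-01] q6->~ 2.98
```

Emit:
{"method": "drive_tool", "body": {
  "rows": [60,1,4,0,0,0,100,120,1,4,0,0,0,100,165,1,4,0,0,0,100,180,1,4,0,0,0,100,190,1,4,0,0,0,100,197,1,4,0,0,0,100,197,1,4,0,0,0,100],
  "newtons": 20
}}

```text
clock: 2.33
eef_pos: [431.2, -154.9, 3.7]
tcp_rot: [2.648, 1.57, 0.899]
contact_force: [-1.0, 0.0, -0.5]
opening: 0.998
```

```bash
python3 snap.py w2; python3 snap.py w2s side; python3 -c "
import cv2
a=cv2.imread('pics/w2s.png'); cv2.imwrite('pics/w2c.png',cv2.resize(a[130:300,300:520],None,fx=3.6,fy=3.5))"
```

```text
(no output)
```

View pics/w2.png

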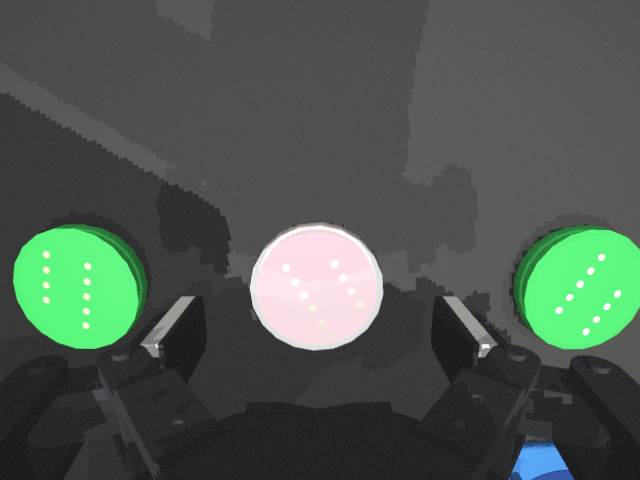

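View pics/w2c.png

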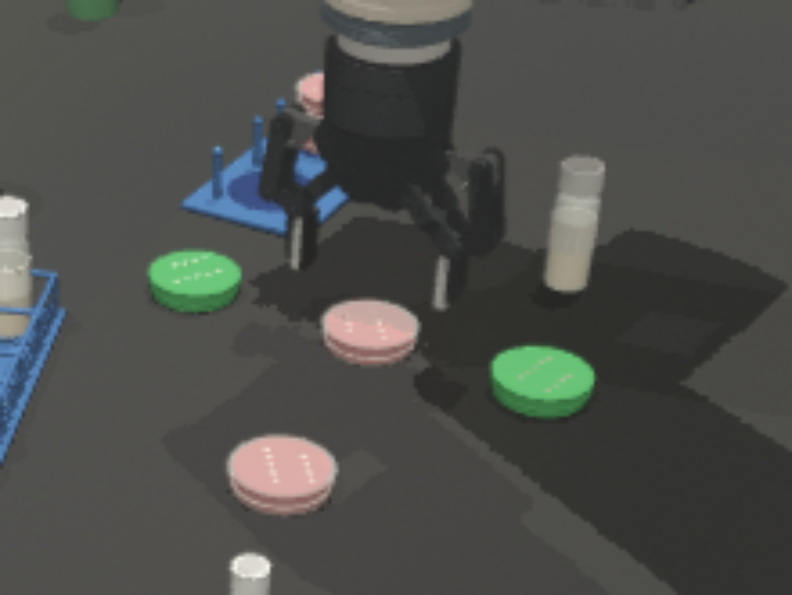

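```bash
python3 disc.py w2 15
python3 - <<'E'
from h import *
import json
s=json.load(open("pics/w2.json")); T=toolT(s)
f=lambda *p:(T@np.array([*p,1.]))[:3]
for n in ("wrist","side"):
    print(n,proj(n,[f(0,0,0),f(-13,42,0),f(-13,-42,0),f(-13,42,11),f(-13,42,-11),f(-13,-42,11),f(-13,-42,-11)],s).round(0).tolist())
E
```

```text
[316.2 287.2] circ 431.2 -154.2 r 27.5 cen [ 431.4 -153.2   15. ] area r 26.9
wrist [[317.0, 282.0], [412.0, 292.0], [222.0, 292.0], [410.0, 315.0], [413.0, 269.0], [223.0, 315.0], [220.0, 269.0]]
side [[402.0, 225.0], [385.0, 215.0], [420.0, 225.0], [387.0, 212.0], [383.0, 217.0], [422.0, 223.0], [418.0, 227.0]]
```

Emit:
{"method": "drive_tool", "body": {
  "rows": [0,0,0,0,0,0,78,0,0,0,0,0,0,78,0,0,0,0,0,0,78]
}}

```text
clock: 2.8
eef_pos: [431.5, -154.8, 4.1]
tcp_rot: [1.907, 1.57, 0.158]
contact_force: [-1.0, 0.3, -0.4]
opening: 0.785
```

```bash
python3 snap.py w3; python3 snap.py w3s side; python3 -c "
import cv2
a=cv2.imread('pics/w3s.png'); cv2.imwrite('pics/w3c.png',cv2.resize(a[180:270,350:470],None,fx=6,fy=6))
from h import *
import json
s=json.load(open('pics/w3.json')); T=toolT(s)
f=lambda *p:(T@np.array([*p,1.]))[:3]
for x in (0,-6,-10,-15,-20,-25): print(x,((proj('side',[f(x,33,0),f(x,-33,0)],s)-[350,180])*6).round(0).tolist(),proj('wrist',[f(x,33,-11),f(x,33,11)],s).round(0).tolist())
"
```

```text
0 [[231.0, 243.0], [394.0, 291.0]] [[387.0, 259.0], [385.0, 303.0]]
-6 [[232.0, 229.0], [395.0, 277.0]] [[390.0, 264.0], [387.0, 308.0]]
-10 [[232.0, 220.0], [396.0, 268.0]] [[391.0, 266.0], [389.0, 312.0]]
-15 [[233.0, 209.0], [397.0, 256.0]] [[393.0, 270.0], [391.0, 317.0]]
-20 [[234.0, 197.0], [399.0, 245.0]] [[396.0, 274.0], [393.0, 322.0]]
-25 [[235.0, 185.0], [400.0, 233.0]] [[398.0, 278.0], [395.0, 328.0]]
```

View pics/w3.png

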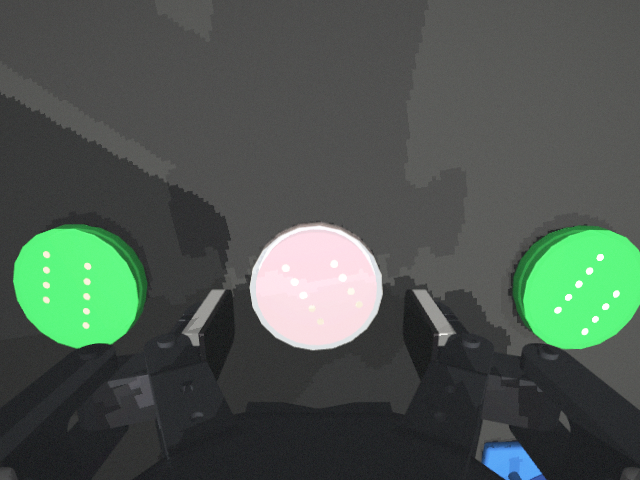

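View pics/w3c.png

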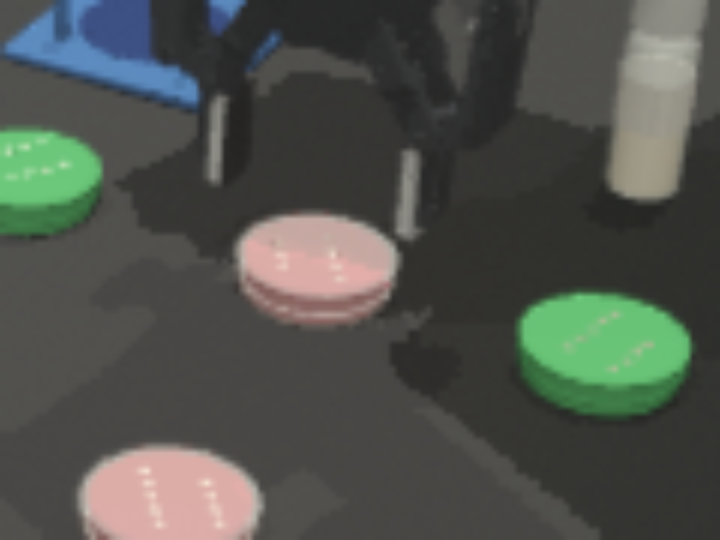

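Run:
```python
from h import *
import json
p=camera_params("wrist");C=p["tool_from_camera"]
def at(px,tz):
    u=cv2.undistortPoints(np.array([[px]],float),K(p),dist(p)).reshape(2); d=C[:3,:3]@np.array([*u,1]); t=(tz-C[2,3])/d[2]; return (C[:3,3]+t*d).round(1)
for n,px in [("w3R tip in",(408,290)),("w3R tip out",(432,290)),("w3R base",(452,345)),("w2R tip in",(434,297)),("w2R base",(487,350))]:
    print(n,at(px,-11),at(px,11))
```

```text
w3R tip in [-37.1  34.2 -11. ] [16.  47.8 11. ]
w3R tip out [-37.2  43.2 -11. ] [15.9 60.4 11. ]
w3R base [-76.5  37.4 -11. ] [-39.3  52.3  11. ]
w2R tip in [-43.7  42.1 -11. ] [ 6.8 58.8 11. ]
w2R base [-79.3  46.  -11. ] [-43.2  64.4  11. ]
```

Both views put the fingertips about 35 mm behind the TCP at this opening, more than the text implies. I'll rise and look at the shut fingers before going lower.

Emit:
{"method": "drive_tool", "body": {
  "rows": [-30,0,0,0,0,0,78,-60,0,0,0,0,0,0,-60,0,0,0,0,0,0,-60,0,0,0,0,0,0,-60,0,0,0,0,0,0,-60,0,0,0,0,0,0,-60,0,0,0,0,0,0]
}}

```text
clock: 3.78
eef_pos: [431.0, -154.7, 63.5]
tcp_rot: [-2.501, 1.57, 2.033]
contact_force: [-0.2, 0.5, 0.8]
opening: -0.002
```

```bash
python3 snap.py w4; python3 snap.py w4s side; python3 -c "
import cv2
a=cv2.imread('pics/w4s.png'); cv2.imwrite('pics/w4c.png',cv2.resize(a[150:250,340:470],None,fx=6,fy=6))
from h import *
import json
s=json.load(open('pics/w4.json')); T=toolT(s)
f=lambda *p:(T@np.array([*p,1.]))[:3]
for x in (0,-10,-20,-30,-40): print(x,((proj('side',[f(x,0,-11),f(x,0,0)],s)-[340,150])*6).round(0).tolist(),proj('wrist',[f(x,0,-11),f(x,0,11)],s).round(0).tolist())
"
```

```text
0 [[371.0, 320.0], [384.0, 307.0]] [[317.0, 259.0], [317.0, 303.0]]
-10 [[373.0, 295.0], [386.0, 282.0]] [[317.0, 266.0], [317.0, 312.0]]
-20 [[375.0, 270.0], [388.0, 258.0]] [[316.0, 274.0], [317.0, 322.0]]
-30 [[378.0, 245.0], [391.0, 233.0]] [[316.0, 283.0], [316.0, 334.0]]
-40 [[380.0, 220.0], [393.0, 208.0]] [[316.0, 293.0], [316.0, 347.0]]
```

View pics/w4.png

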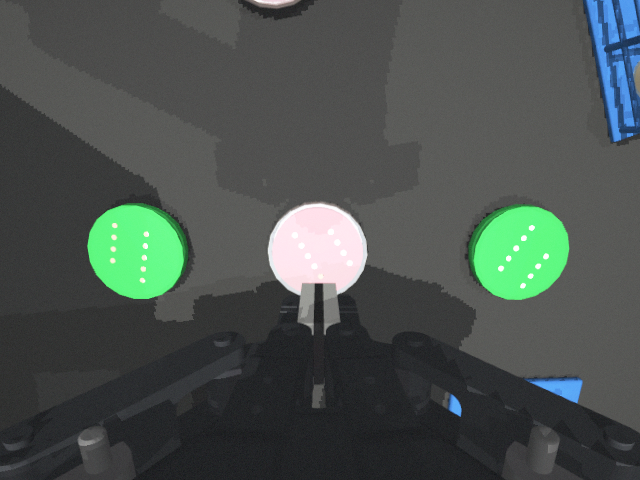

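View pics/w4c.png

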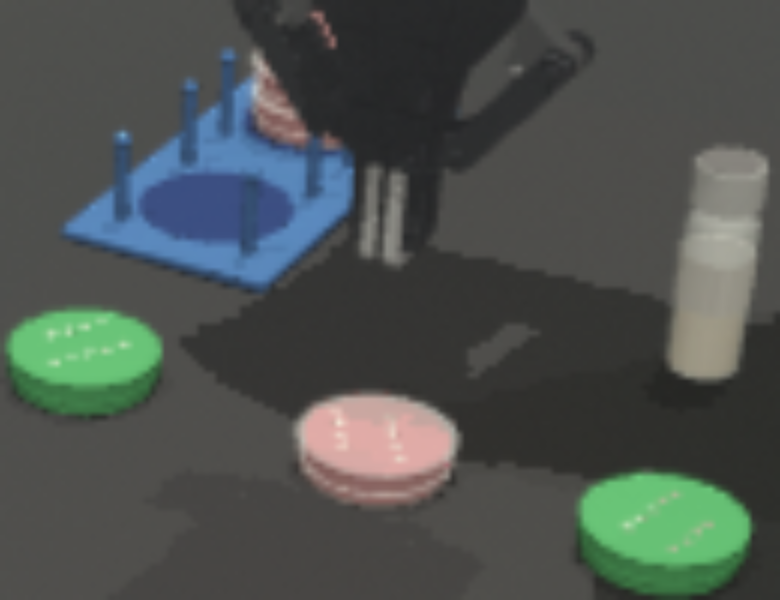

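The shut tips show about 28–30 mm behind the reported TCP in both views (wrist row 284, side crop row 262). So the true fingertips end about 30 mm short. I'll descend in steps with force checks.

Emit:
{"method": "drive_tool", "body": {
  "rows": [0,0,0,0,0,0,90,0,0,0,0,0,0,90,10,0,0,0,0,0,90,40,0,0,0,0,0,90,60,0,0,0,0,0,90,70,0,0,0,0,0,90,75,0,0,0,0,0,90,75,0,0,0,0,0,90]
}}

```text
clock: 4.88
eef_pos: [431.3, -154.8, -11.3]
tcp_rot: [2.898, 1.57, 1.15]
contact_force: [0.6, -0.1, -0.0]
opening: 0.897
```

```bash
python3 snap.py w5; python3 snap.py w5s side; python3 -c "
import cv2
a=cv2.imread('pics/w5s.png'); cv2.imwrite('pics/w5c.png',cv2.resize(a[180:270,340:470],None,fx=6,fy=6))"
```

```text
(no output)
```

View pics/w5c.png

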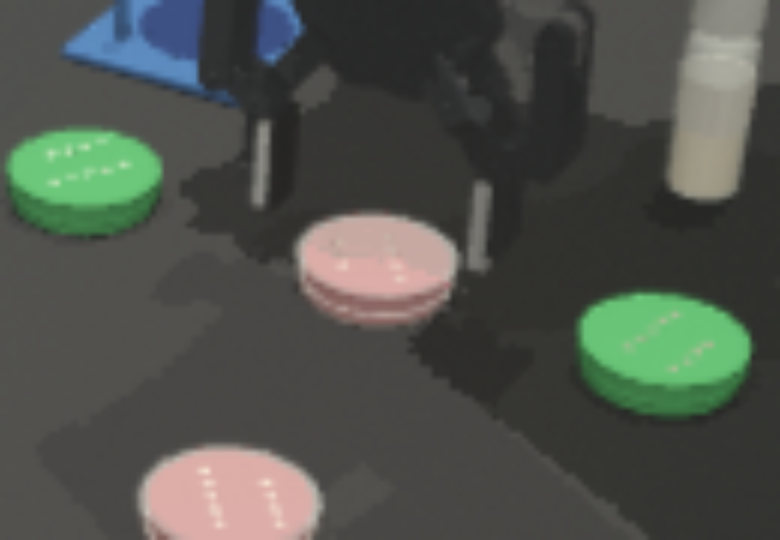

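View pics/w5.png

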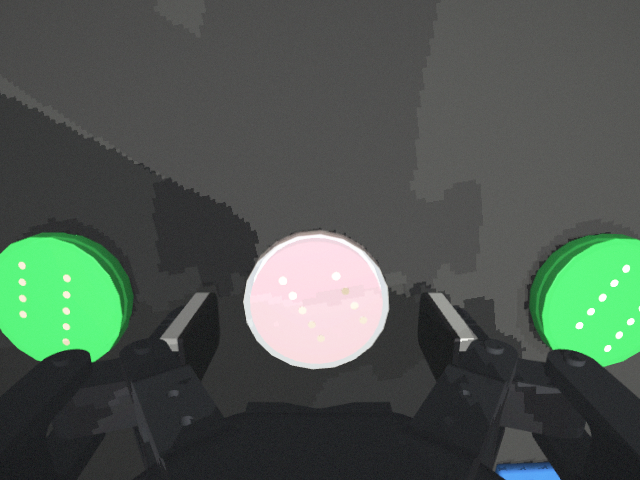

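Emit:
{"method": "drive_tool", "body": {
  "rows": [8,0,0,0,0,0,90,14,0,0,0,0,0,90,18,0,0,0,0,0,90,18,0,0,0,0,0,90]
}}

```text
clock: 5.48
eef_pos: [431.3, -154.8, -29.3]
tcp_rot: [2.75, 1.57, 1.001]
contact_force: [0.4, -0.2, 0.0]
opening: 0.899
```

```bash
python3 snap.py w6; python3 snap.py w6s side; python3 -c "
import cv2
a=cv2.imread('pics/w6s.png');b=cv2.imread('pics/w6.png'); cv2.imwrite('pics/w6c.png',cv2.vconcat([cv2.resize(a[190:260,350:470],(720,300)),cv2.resize(b[200:420,60:588],(720,300))]))"
```

```text
(no output)
```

View pics/w6c.png

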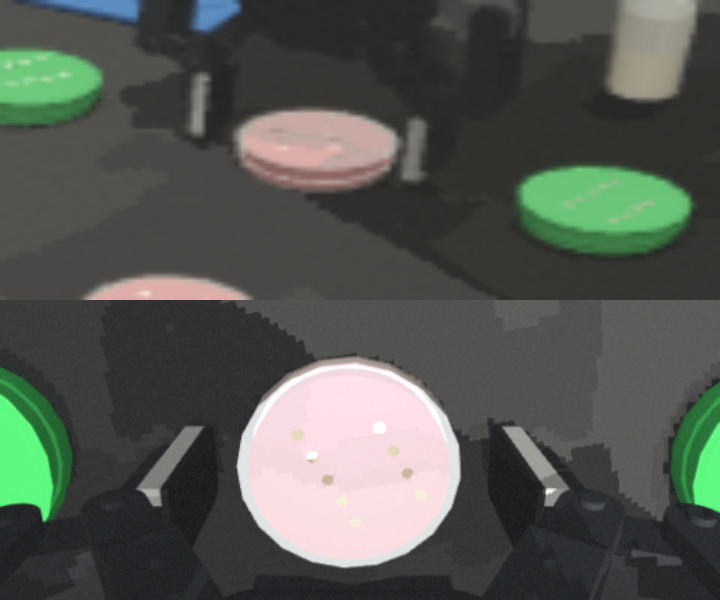

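Emit:
{"method": "drive_tool", "body": {
  "rows": [3,0,0,0,0,0,90,4,0,0,0,0,0,65,4,0,0,0,0,0,65,4,0,0,0,0,0,65,4,0,0,0,0,0,65],
  "newtons": 25
}}

```text
clock: 6.2
eef_pos: [432.2, -155.2, -30.9]
tcp_rot: [1.532, 1.569, -0.216]
contact_force: [-6.9, 1.9, 39.3]
opening: 0.693
```

The tips pressed the bench (39 N), so the tip is about 31 mm behind the TCP at this opening. I'll ease up at once.

Emit:
{"method": "drive_tool", "body": {
  "rows": [-3,0,0,0,0,0,65,-3,0,0,0,0,0,65]
}}

```text
clock: 6.45
eef_pos: [432.5, -155.3, -27.6]
tcp_rot: [1.485, 1.568, -0.263]
contact_force: [0.1, 0.2, 0.1]
opening: 0.691
```

```bash
python3 snap.py w7
```

View pics/w7.png

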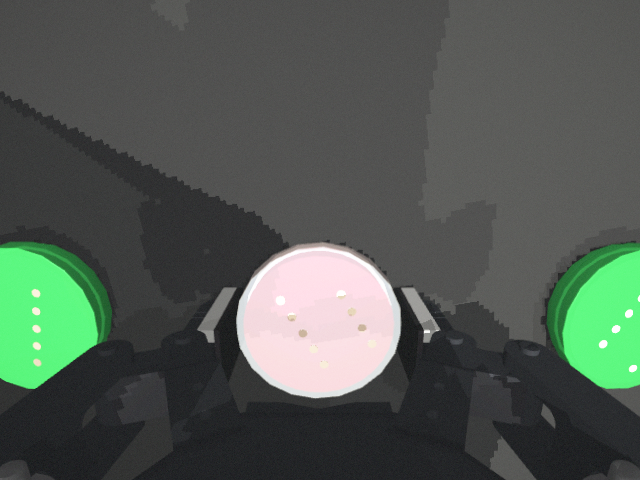

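Emit:
{"method": "drive_tool", "body": {
  "rows": [-20,0,0,0,0,0,65,-60,0,0,0,0,0,65,-120,0,0,0,0,0,65,-148,0,0,0,0,0,65,-148,0,0,0,0,0,65]
}}

```text
clock: 7.12
eef_pos: [433.3, -155.6, 121.7]
tcp_rot: [1.445, 1.565, -0.304]
contact_force: [0.1, 0.2, -0.8]
opening: 0.687
```

Run:
```python
from h import *
move(545,-410,120,-0.178)
```

```text
shift [  2.9 154.9 230.6] turn [ 0.   0.  -0.4] q6->~ -0.17
shift [  2.9 154.9 230.6] turn [-1.8e+02  6.0e-01  1.0e-01] q6->~ -3.31
```

Emit:
{"method": "drive_tool", "body": {
  "rows": [3,155,231,0,0,-0.4,65,3,155,231,0,0,-0.4,65,3,155,231,0,0,-0.4,65,3,155,231,0,0,-0.4,65,3,155,231,0,0,-0.4,65,3,155,231,0,0,-0.4,65,3,155,231,0,0,-0.4,65]
}}

```text
clock: 8.0
eef_pos: [543.9, -409.1, 117.8]
tcp_rot: [-1.822, 1.567, 2.712]
contact_force: [-0.5, 1.0, 0.2]
opening: 0.687
```

```bash
python3 snap.py w8; python3 snap.py sc8 scene
```

```text
(no output)
```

View pics/w8.png

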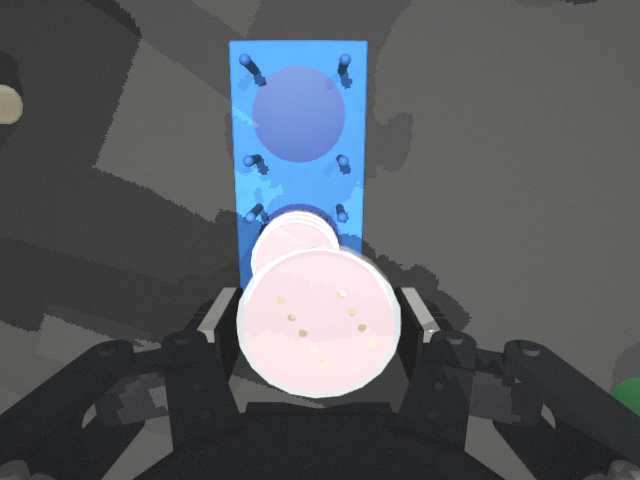

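View pics/sc8.png

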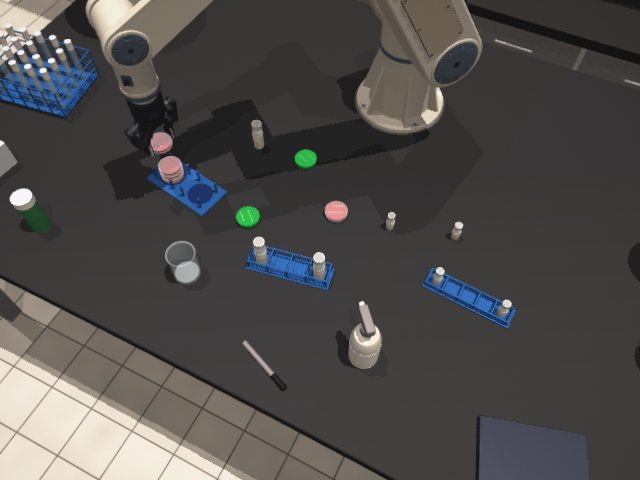

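```bash
cat > tz.py <<'E'
from h import *
def at_x(px,x):
    p=camera_params("wrist");C=p["tool_from_camera"]
    u=cv2.undistortPoints(np.array(px,float).reshape(-1,1,2),K(p),dist(p)).reshape(-1,2); d=np.c_[u,np.ones(len(u))]@C[:3,:3].T
    t=(x-C[0,3])/d[:,0]; return C[:3,3]+t[:,None]*d
E
python3 - <<'E'
from tz import *
import json
s=json.load(open("pics/w8.json")); im=cv2.imread("pics/w8.png")
h=cv2.cvtColor(im,cv2.COLOR_BGR2HSV)
for p in [(299,115),(250,80),(299,60),(240,60)]: print(p,im[p[1],p[0]],h[p[1],p[0]])
b,g,rr=[im[...,i].astype(int) for i in range(3)]
# dark disc
m=((abs(h[...,0].astype(int)-int(h[115,299,0]))<5)&(abs(h[...,1].astype(int)-int(h[115,299,1]))<25)).astype(np.uint8); m[:50]=0;m[180:]=0;m[:,:235]=0;m[:,360:]=0
cs=cv2.findContours(m,cv2.RETR_EXTERNAL,cv2.CHAIN_APPROX_NONE)[0]; c=max(cs,key=cv2.contourArea)
w=plane("wrist",c.reshape(-1,2),6,s)[:,:2].astype(np.float32); print("disc",cv2.minEnclosingCircle(w),cv2.boundingRect(c))
for z in (46,52):
    q=plane("wrist",[(245,60),(345,60),(343,160),(249,160)],z,s)[:,:2]; print(z,q.round(1).tolist(),np.linalg.norm(np.roll(q,-1,0)-q,axis=1).round(1),q.mean(0).round(1), "yaw",np.degrees(np.arctan2(*(q[1]-q[0])[::-1])).round(1))
k=plane("wrist",[(230,41),(367,41)],6,s)[:,:2]; print("corners",k.round(1),np.linalg.norm(k[1]-k[0]).round(1),"yaw",np.arctan2(*(k[1]-k[0])[::-1]).round(3))
m=((rr-g>18)&(rr>110)).astype(np.uint8); m[:,:]=m; m[:250]=0
c=max(cv2.findContours(cv2.morphologyEx(m,cv2.MORPH_CLOSE,np.ones((9,9))),cv2.RETR_EXTERNAL,cv2.CHAIN_APPROX_NONE)[0],key=cv2.contourArea)
cc=c.reshape(-1,2); print(cv2.boundingRect(c)); 
for x in (-40,-46,-50): t=at_x(cc,x)[:,1:].astype(np.float32); print(x,cv2.minEnclosingCircle(t))
E
```

```text
(299, 115) [223 149 118] [111 120 223]
(250, 80) [245 163  87] [106 164 245]
(299, 60) [252 182  98] [104 156 252]
(240, 60) [212 131  71] [107 170 212]
disc ((544.7071533203125, -325.61834716796875), 33.1244010925293) (252, 66, 94, 96)
46 [[521.4, -292.1], [579.4, -302.7], [568.8, -359.9], [511.2, -349.5]] [59.  58.2 58.6 58.3] [ 545.2 -326.1] yaw -10.4
52 [[522.3, -293.4], [578.8, -303.8], [568.5, -359.6], [512.3, -349.4]] [57.5 56.7 57.1 56.9] [ 545.5 -326.6] yaw -10.4
corners [[ 508.  -269.4]
 [ 599.9 -286.2]] 93.4 yaw -0.181
(244, 251, 150, 141)
-40 ((0.17985808849334717, 1.8204318284988403), 29.223438262939453)
-46 ((0.20457938313484192, -1.3151955604553223), 27.85940933227539)
-50 ((0.22105106711387634, -3.4056081771850586), 26.950054168701172)
```

Run:
```python
from h import *
move(545,-326.2,-20,-0.181)
```

```text
shift [139.  -13.6 -81.6] turn [ 0.2 -0.   0.1] q6->~ -0.46
shift [139.  -13.6 -81.6] turn [-179.8   -0.2   -0. ] q6->~ -3.61
```

Emit:
{"method": "drive_tool", "body": {
  "rows": [0,-13.6,-81.6,0,0,0,65,0,-13.6,-81.6,0,0,0,65,10,-13.6,-81.6,0,0,0,65,50,-13.6,-81.6,0,0,0,65,90,-13.6,-81.6,0,0,0,65,120,-13.6,-81.6,0,0,0,65,130,-13.6,-81.6,0,0,0,65,135,-13.6,-81.6,0,0,0,65,135,-13.6,-81.6,0,0,0,65]
}}

```text
clock: 9.22
eef_pos: [545.5, -326.7, -15.3]
tcp_rot: [-1.35, 1.569, -3.098]
contact_force: [-1.0, -0.5, -0.3]
opening: 0.692
```

```bash
python3 snap.py w9;python3 snap.py w9s side; python3 -c "
import cv2
a=cv2.imread('pics/w9s.png');b=cv2.imread('pics/w9.png'); cv2.imwrite('pics/w9c.png',cv2.vconcat([cv2.resize(a[130:220,320:440],(600,300)),cv2.resize(b[180:420,80:560],(600,300))]))
from h import *; move(545,-326.2,-22,-0.181)"
```

```text
shift [ 7.1 -0.8 -0.4] turn [0.2 0.  0. ] q6->~ -0.36
shift [ 7.1 -0.8 -0.4] turn [-1.798e+02 -1.000e-01  0.000e+00] q6->~ -3.5
```

View pics/w9c.png

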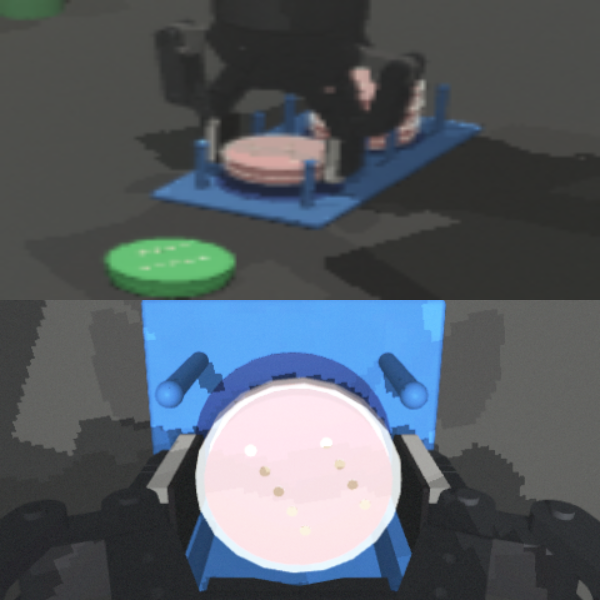

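The plate sits between the posts about 10 mm above the base and is well centred. Lowering slowly.

Emit:
{"method": "drive_tool", "body": {
  "rows": [4,-0.6,-0.4,0,0,0,65,7,-0.6,-0.4,0,0,0,65,8,-0.6,-0.4,0,0,0,65]
}}

```text
clock: 9.7
eef_pos: [545.1, -326.1, -23.0]
tcp_rot: [-1.123, 1.57, -2.871]
contact_force: [-0.2, -0.0, -0.5]
opening: 0.688
```

Emit:
{"method": "drive_tool", "body": {
  "rows": [1.2,0,0,0,0,0,65,2,0,0,0,0,0,65]
}}

```text
clock: 9.95
eef_pos: [545.1, -326.1, -24.6]
tcp_rot: [-1.239, 1.57, -2.987]
contact_force: [-3.7, 2.6, 11.0]
opening: 0.688
```

Contact, 11 N. Release and rise.

Emit:
{"method": "drive_tool", "body": {
  "rows": [-0.5,0,0,0,0,0,78,-0.5,0,0,0,0,0,82,-0.5,0,0,0,0,0,82,-15,0,0,0,0,0,82,-50,0,0,0,0,0,82,-110,0,0,0,0,0,82,-145,0,0,0,0,0,82,-145,0,0,0,0,0,82]
}}

```text
clock: 10.95
eef_pos: [547.4, -327.4, 124.9]
tcp_rot: [1.096, 1.565, -0.652]
contact_force: [-0.1, 0.0, -0.8]
opening: 0.818
```

```bash
python3 - <<'E'
from h import *
move(437,11.5,120,-0.181)
E
python3 snap.py w10
```

```text
shift [   3.1 -168.4 -314.1] turn [ 0.2  0.2 -0.3] q6->~ -0.36
shift [   3.1 -168.4 -314.1] turn [-179.8    0.5    0.3] q6->~ -3.5
```

View pics/w10.png

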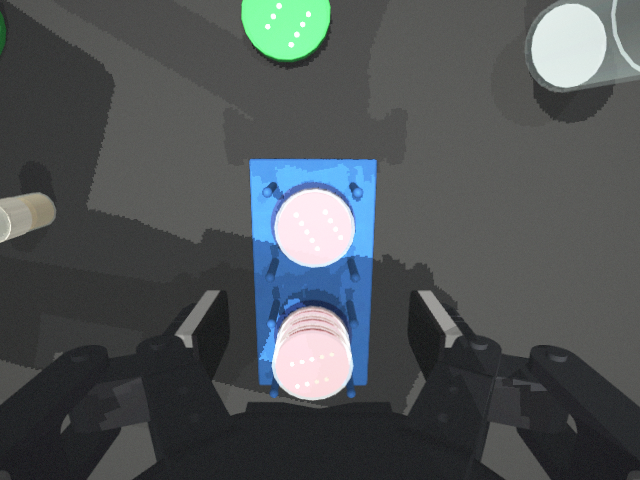

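Plate A now lies in the column at (315,228).

```bash
python3 disc.py w10 21
```

```text
[312.1 353.8] circ 525.9 -428.6 r 41.2 cen [ 525.6 -428.5   21. ] area r 34.5
[314.1 228. ] circ 546.0 -326.0 r 27.1 cen [ 546.  -325.6   21. ] area r 26.4
```

Emit:
{"method": "drive_tool", "body": {
  "rows": [3,-168,-314,0,0,-0.3,90,3,-168,-314,0,0,-0.3,90,3,-168,-314,0,0,-0.3,90,3,-168,-314,0,0,-0.3,90,3,-168,-314,0,0,-0.3,90,3,-168,-314,0,0,-0.3,90,3,-168,-314,0,0,-0.3,90,3,-168,-314,0,0,-0.3,90]
}}

```text
clock: 12.0
eef_pos: [436.0, 11.8, 118.4]
tcp_rot: [-1.044, 1.567, -2.791]
contact_force: [-0.6, 0.7, -0.2]
opening: 0.901
```

```bash
python3 snap.py w11; python3 disc.py w11 15
```

```text
(no output)
```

View pics/w11.png

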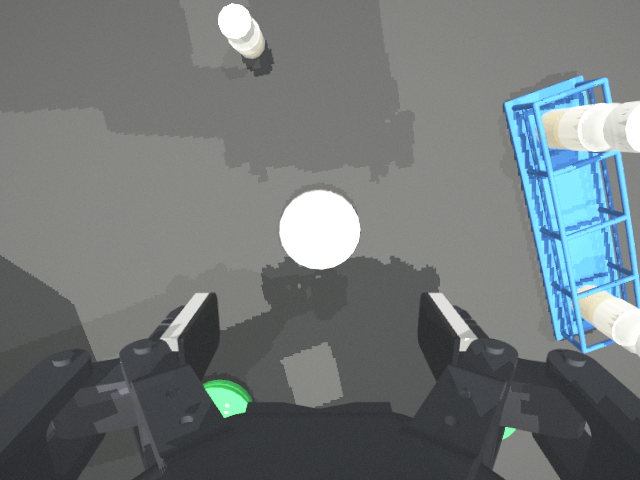

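Plate B shows overexposed white at (320,229), and its position matches plate B. I'll threshold white.

Run:
```python
from h import *
import json
s=json.load(open("pics/w11.json")); im=cv2.imread("pics/w11.png")
m=(im.min(2)>215).astype(np.uint8)
for c in cv2.findContours(m,cv2.RETR_EXTERNAL,cv2.CHAIN_APPROX_NONE)[0]:
    if cv2.contourArea(c)>2500: print(cv2.boundingRect(c),cv2.minEnclosingCircle(plane("wrist",c.reshape(-1,2),15,s)[:,:2].astype(np.float32)))
move(437,12,-26,-0.181)
```

```text
(279, 190, 81, 80) ((437.26361083984375, 11.410497665405273), 30.07213020324707)
(543, 101, 97, 51) ((641.0390625, 47.938865661621094), 40.159080505371094)
shift [144.5   1.1  -1. ] turn [0.2 0.1 0.2] q6->~ 0.21
shift [144.5   1.1  -1. ] turn [-179.8   -0.3    0.2] q6->~ -2.94
```

Emit:
{"method": "drive_tool", "body": {
  "rows": [40,1.2,-0.5,0,0,0.2,90,90,1.2,-0.5,0,0,0.2,90,125,1.2,-0.5,0,0,0.2,90,138,1.2,-0.5,0,0,0.2,90,146,1.2,-0.5,0,0,0.2,90,146,1.2,-0.5,0,0,0.2,90]
}}

```text
clock: 12.8
eef_pos: [437.5, 11.2, -27.3]
tcp_rot: [0.312, 1.569, -1.437]
contact_force: [0.5, 0.1, 0.2]
opening: 0.904
```

Run:
```python
from h import *
move(437.3,11.4,-28.5,-0.181)
```

```text
shift [ 1.2 -0.2 -0.2] turn [ 0.2  0.1 -0. ] q6->~ 0.21
shift [ 1.2 -0.2 -0.2] turn [-1.798e+02  1.000e-01  2.000e-01] q6->~ -2.93
```

Emit:
{"method": "drive_tool", "body": {
  "rows": [1,0,0,0,0,0,65,1,0,0,0,0,0,65,1,0,0,0,0,0,65,1,0,0,0,0,0,65,1,0,0,0,0,0,65]
}}

```text
clock: 13.42
eef_pos: [438.5, 11.2, -27.2]
tcp_rot: [1.034, 1.568, -0.714]
contact_force: [-1.1, -1.6, 7.1]
opening: 0.69
```

Emit:
{"method": "drive_tool", "body": {
  "rows": [-20,0,0,0,0,0,65,-60,0,0,0,0,0,65,-120,0,0,0,0,0,65,-147,0,0,0,0,0,65,-147,0,0,0,0,0,65]
}}

```text
clock: 14.05
eef_pos: [440.0, 11.6, 122.5]
tcp_rot: [1.52, 1.562, -0.228]
contact_force: [0.4, -0.0, -0.2]
opening: 0.685
```

Run:
```python
from h import *
move(545.3,-326,120,-0.181)
```

```text
shift [  4.  163.1 313.7] turn [ 0.2  0.  -0.5] q6->~ 0.21
shift [  4.  163.1 313.7] turn [-179.8    0.8    0. ] q6->~ -2.93
```

Emit:
{"method": "drive_tool", "body": {
  "rows": [4,163,314,0,0,-0.5,65,4,163,314,0,0,-0.5,65,4,163,314,0,0,-0.5,65,4,163,314,0,0,-0.5,65,4,163,314,0,0,-0.5,65,4,163,314,0,0,-0.5,65,4,163,314,0,0,-0.5,65,4,163,314,0,0,-0.5,65,4,163,314,0,0,-0.5,65]
}}

```text
clock: 15.18
eef_pos: [544.5, -324.8, 119.4]
tcp_rot: [-1.764, 1.569, 2.772]
contact_force: [-0.8, 1.2, -0.7]
opening: 0.687
```

```bash
python3 - <<'E'
from h import *
move(545.3,-326,0,-0.181)
E
python3 snap.py w12
```

```text
shift [119.4   1.2   1.1] turn [ 0.3 -0.   0.1] q6->~ -0.36
shift [119.4   1.2   1.1] turn [-1.797e+02 -1.000e-01 -0.000e+00] q6->~ -3.5
```

View pics/w12.png

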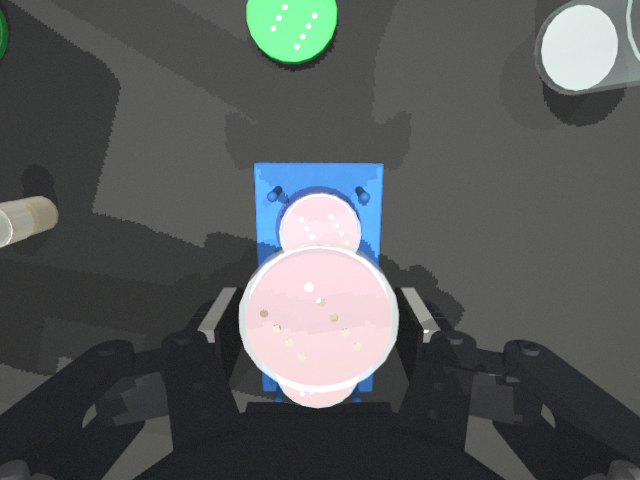

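The held plate sits at (318,318) in the grip, as plate A did. Descending onto plate A.

Emit:
{"method": "drive_tool", "body": {
  "rows": [50,1.2,1.1,0,0,0.1,65,90,1.2,1.1,0,0,0.1,65,112,1.2,1.1,0,0,0.1,65,118,1.2,1.1,0,0,0.1,65,118,1.2,1.1,0,0,0.1,65]
}}

```text
clock: 15.85
eef_pos: [545.9, -325.8, 2.2]
tcp_rot: [1.488, 1.57, -0.258]
contact_force: [-0.1, 0.7, 0.1]
opening: 0.687
```

```bash
python3 - <<'E'
from h import *
move(545.3,-326,-5,-0.181)
E
python3 snap.py w13; python3 snap.py w13s side; python3 -c "
import cv2
a=cv2.imread('pics/w13s.png');b=cv2.imread('pics/w13.png'); cv2.imwrite('pics/w13c.png',cv2.vconcat([cv2.resize(a[130:220,320:440],(600,300)),cv2.resize(b[180:420,80:560],(600,300))]))"
```

```text
shift [ 7.2 -0.6  0.3] turn [ 0.3  0.  -0.1] q6->~ -0.36
shift [ 7.2 -0.6  0.3] turn [-1.797e+02  1.000e-01  0.000e+00] q6->~ -3.5
```

View pics/w13c.png

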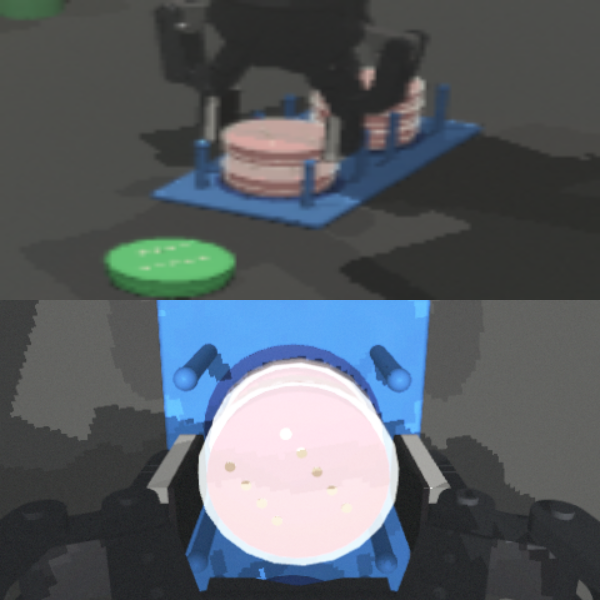

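Plate B is aligned over plate A, with a gap of about 8 mm left.

Emit:
{"method": "drive_tool", "body": {
  "rows": [4,-0.4,0.2,0,0,0,65,6,-0.4,0.2,0,0,0,65,7,-0.4,0.2,0,0,0,65,7,-0.4,0.2,0,0,0,65]
}}

```text
clock: 16.45
eef_pos: [546.0, -326.6, -4.0]
tcp_rot: [1.319, 1.568, -0.428]
contact_force: [0.5, 0.6, -0.8]
opening: 0.685
```

Emit:
{"method": "drive_tool", "body": {
  "rows": [1,-0.5,-0.4,0,0,0,65,2,-0.5,-0.4,0,0,0,65]
}}

```text
clock: 16.7
eef_pos: [545.5, -326.0, -6.1]
tcp_rot: [1.333, 1.568, -0.414]
contact_force: [-1.7, 1.5, 8.1]
opening: 0.687
```

Contact at -6, as predicted. Release and rise.

Emit:
{"method": "drive_tool", "body": {
  "rows": [-0.3,0,0,0,0,0,72,-0.3,0,0,0,0,0,76,-0.3,0,0,0,0,0,82,-10,0,0,0,0,0,82,-50,0,0,0,0,0,82,-110,0,0,0,0,0,82,-130,0,0,0,0,0,82,-130,0,0,0,0,0,82]
}}

```text
clock: 17.7
eef_pos: [546.2, -326.5, 126.0]
tcp_rot: [1.257, 1.565, -0.49]
contact_force: [-0.5, -0.4, -0.2]
opening: 0.82
```

```bash
python3 - <<'E'
from h import *
move(330,-330,120,-0.181)
E
python3 snap.py w14; python3 disc.py w14 36; python3 snap.py w14s side; python3 -c "
import cv2
a=cv2.imread('pics/w14s.png');b=cv2.imread('pics/w14.png'); cv2.imwrite('pics/w14c.png',cv2.hconcat([cv2.resize(a[130:220,330:430],(400,360)),cv2.resize(b[120:440,140:500],(400,360))]))"
```

```text
shift [   4.8 -212.3   41.3] turn [ 0.3  0.1 -0.3] q6->~ -0.36
shift [   4.8 -212.3   41.3] turn [-179.7    0.5    0.2] q6->~ -3.5
[313.7 353.9] circ 527.7 -419.5 r 39.0 cen [ 527.4 -419.4   36. ] area r 32.7
[316.1 233.4] circ 546.2 -326.0 r 27.0 cen [ 546.2 -325.5   36. ] area r 26.4
```

View pics/w14c.png

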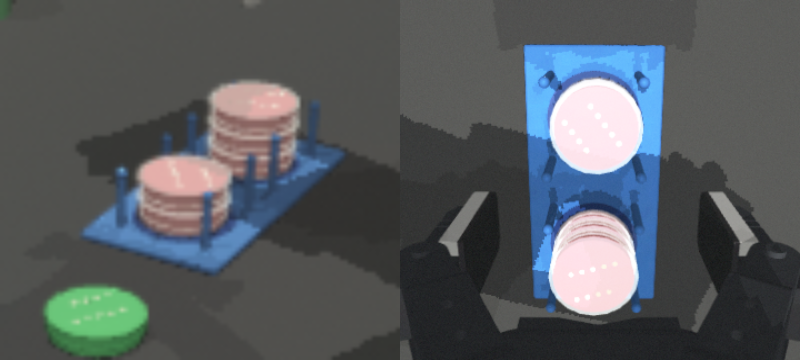

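Plates are stacked: the upper centre is (546.2,-326.0) and the lower was (546.0,-326.0). Next is the tall bottle.

Run:
```python
from h import *
move(330,-310,125,0.17)
```

```text
shift [  -2.3 -213.9   22.3] turn [-19.8   0.   -0.1] q6->~ -0.71
shift [  -2.3 -213.9   22.3] turn [ 1.602e+02 -1.000e-01 -0.000e+00] q6->~ 2.43
```

Emit:
{"method": "drive_tool", "body": {
  "rows": [-2,-214,22,-19.8,0,0,82,-2,-214,22,-19.8,0,0,82,-2,-214,22,-19.8,0,0,82,-2,-214,22,-19.8,0,0,82,-2,-214,22,-19.8,0,0,82,-2,-214,22,-19.8,0,0,82]
}}

```text
clock: 18.55
eef_pos: [330.3, -309.7, 124.0]
tcp_rot: [1.902, 1.57, 0.5]
contact_force: [0.5, -0.6, 0.4]
opening: 0.818
```

```bash
python3 snap.py w15
```

```text
(no output)
```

View pics/w15.png

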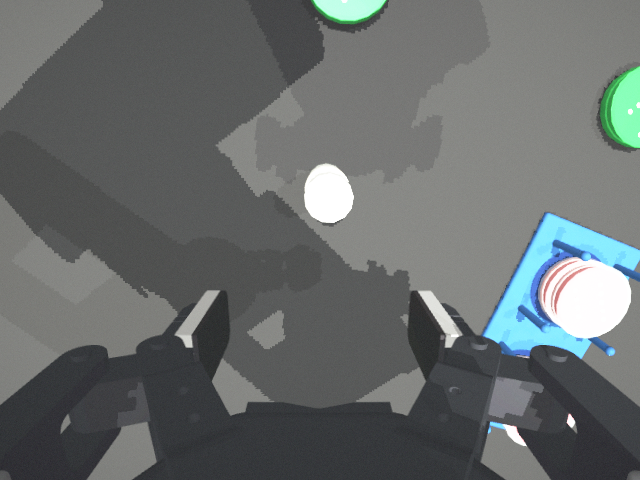

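The tall bottle's cap top is at about (328.5,198.5).

Run:
```python
from h import *
import json
s=json.load(open("pics/w15.json")); im=cv2.imread("pics/w15.png")
m=(im.min(2)>225).astype(np.uint8); 
for c in cv2.findContours(m,cv2.RETR_EXTERNAL,cv2.CHAIN_APPROX_NONE)[0]:
    x,y,w,h=cv2.boundingRect(c)
    if cv2.contourArea(c)>200 and 290<x<360: print(x,y,w,h)
p=plane("wrist",[(328.5,198.5),(304,198.5),(353,198.5)],88,s); print(p.round(1),np.linalg.norm(p[1]-p[2]))
move(*p[0][:2],60,0.17)
```

```text
304 164 50 59
[[ 330.8 -275.4   88. ]
 [ 317.8 -277.6   88. ]
 [ 343.9 -273.1   88. ]] 26.578820983980783
shift [ 64.2   6.  -33.9] turn [-0. -0. -0.] q6->~ -0.93
shift [ 64.2   6.  -33.9] turn [ 1.8e+02 -1.0e-01  0.0e+00] q6->~ 2.21
```

Emit:
{"method": "drive_tool", "body": {
  "rows": [0,6,-33.5,0,0,0,82,10,6,-33.5,0,0,0,70,50,6,-33.5,0,0,0,70,90,6,-33.5,0,0,0,70,106,6,-33.5,0,0,0,70,110,6,-33.5,0,0,0,70,110,6,-33.5,0,0,0,70]
}}

```text
clock: 19.48
eef_pos: [331.5, -276.1, 14.1]
tcp_rot: [1.612, 1.57, 0.212]
contact_force: [0.3, -0.4, 0.3]
opening: 0.697
```

```bash
python3 snap.py w16; python3 snap.py w16s side; python3 -c "
import cv2
a=cv2.imread('pics/w16s.png');b=cv2.imread('pics/w16.png'); cv2.imwrite('pics/w16c.png',cv2.hconcat([cv2.resize(a[130:250,400:520],(400,400)),cv2.resize(b[120:440,160:480],(400,400))]))"
```

```text
(no output)
```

View pics/w16c.png

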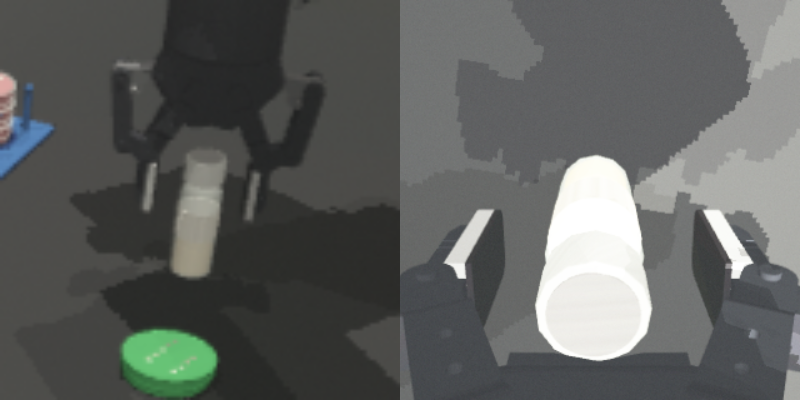

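The bottle is between the pads with tips near mid-bottle. Close.

Emit:
{"method": "drive_tool", "body": {
  "rows": [0,0,0,0,0,0,25,0,0,0,0,0,0,25,0,0,0,0,0,0,25,0,0,0,0,0,0,25,0,0,0,0,0,0,25,0,0,0,0,0,0,25],
  "newtons": 25
}}

```text
clock: 20.32
eef_pos: [332.1, -276.7, 15.3]
tcp_rot: [0.883, 1.568, -0.517]
contact_force: [-0.7, -1.2, 6.9]
opening: 0.315
```

Emit:
{"method": "drive_tool", "body": {
  "rows": [-10,0,0,0,0,0,25,-40,0,0,0,0,0,25,-100,0,0,0,0,0,25,-140,0,0,0,0,0,25,-140,0,0,0,0,0,25]
}}

```text
clock: 20.95
eef_pos: [333.4, -277.9, 158.7]
tcp_rot: [0.763, 1.561, -0.638]
contact_force: [0.3, -0.8, -1.5]
opening: 0.315
```

Run:
```python
from h import *
move(635,-115,155,0.172)
```

```text
shift [   5.1  324.8 -109.6] turn [-0.1  0.4 -0.4] q6->~ -0.87
shift [   5.1  324.8 -109.6] turn [179.9  -0.6  -0.6] q6->~ 2.27
```

Emit:
{"method": "drive_tool", "body": {
  "rows": [5,325,-110,0,0.4,-0.4,25,5,325,-110,0,0.4,-0.4,25,5,325,-110,0,0.4,-0.4,25,5,325,-110,0,0.4,-0.4,25,5,325,-110,0,0.4,-0.4,25,5,325,-110,0,0.4,-0.4,25,5,325,-110,0,0.4,-0.4,25,5,325,-110,0,0.4,-0.4,25]
}}

```text
clock: 21.95
eef_pos: [633.7, -114.5, 153.9]
tcp_rot: [-1.8, 1.568, 3.083]
contact_force: [0.3, -0.6, 0.3]
opening: 0.319
```

```bash
python3 snap.py w17
```

```text
(no output)
```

View pics/w17.png

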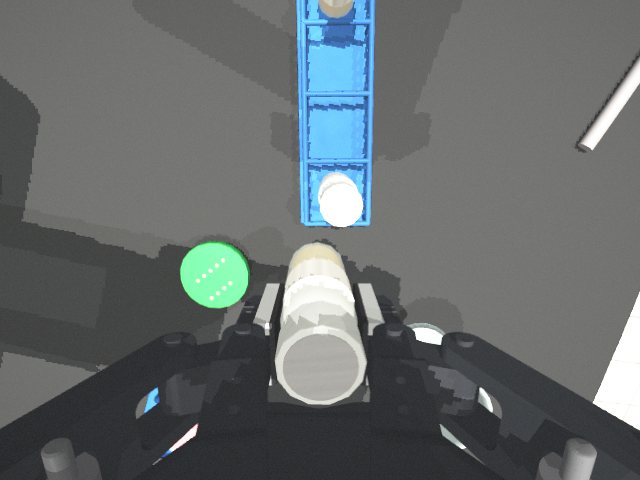

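Run:
```python
from h import *
import json
s=json.load(open("pics/w17.json")); im=cv2.imread("pics/w17.png")
cv2.imwrite("pics/w17c.png",cv2.resize(im[0:240,270:410],None,fx=2.5*1.6,fy=2.5))
q=plane("wrist",[(304,160),(371,160),(372,94),(303,94),(300,22),(374,22)],34,s)[:,:2]; print(q.round(1).tolist())
print("w-",q[:2].mean(0),"w0",q[2:4].mean(0),"w+",q[4:].mean(0),"bay-24",q[:4].mean(0),"bay+24",q[2:].mean(0))
d=q[4:].mean(0)-q[:2].mean(0); print(np.linalg.norm(d),"yaw",np.arctan2(-d[0],d[1]))
print("cap",plane("wrist",[(341,204)],92,s))
```

```text
[[615.1, -67.0], [664.4, -58.5], [655.8, -12.4], [606.9, -20.9], [597.1, 26.0], [647.7, 34.8]]
w- [639.7913799  -62.76126807] w0 [631.3226409 -16.6902513] w+ [622.37344579  30.40566305] bay-24 [635.5570104  -39.72575969] bay+24 [626.84804335   6.85770587]
94.7811240869313 yaw 0.1848204794097826
cap [[643.52147922 -85.99277016  92.        ]]
```

View pics/w17c.png

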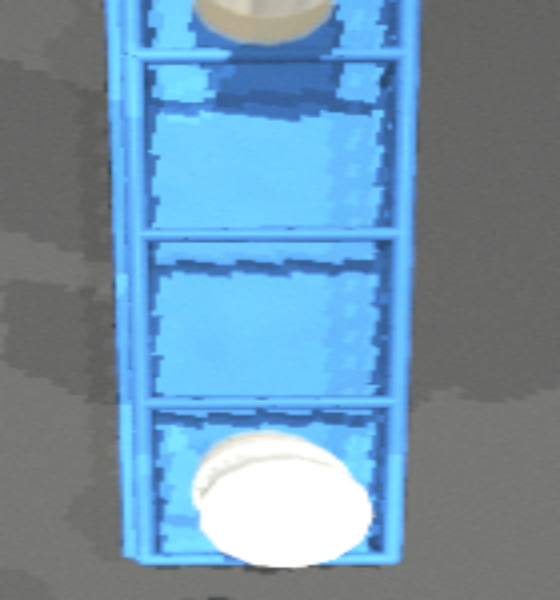

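Run:
```python
from h import *
move(635.5,-40,30,0.178)
```

```text
shift [124.3  14.7 -73.4] turn [-0.5 -0.   0.1] q6->~ -0.36
shift [124.3  14.7 -73.4] turn [179.5   0.2   0. ] q6->~ 2.78
```

Emit:
{"method": "drive_tool", "body": {
  "rows": [0,14.7,-73.4,-0.5,0,0,25,0,14.7,-73.4,-0.5,0,0,25,5,14.7,-73.4,-0.5,0,0,25,30,14.7,-73.4,-0.5,0,0,25,65,14.7,-73.4,-0.5,0,0,25,80,14.7,-73.4,-0.5,0,0,25,80,14.7,-73.4,-0.5,0,0,25]
}}

```text
clock: 22.88
eef_pos: [634.7, -41.0, 73.4]
tcp_rot: [-1.765, 1.566, 3.124]
contact_force: [0.2, -0.2, 0.5]
opening: 0.316
```

```bash
python3 snap.py w18; python3 snap.py w18s side; python3 -c "
import cv2
a=cv2.imread('pics/w18s.png');b=cv2.imread('pics/w18.png'); cv2.imwrite('pics/w18c.png',cv2.hconcat([cv2.resize(a[140:280,230:370],(400,400)),cv2.resize(b[60:460,160:480],(400,400))]))
from h import *; move(635.5,-40,22,0.178)"
```

```text
shift [53.2 -0.5 -0.7] turn [-0.  -0.   0.1] q6->~ -0.24
shift [53.2 -0.5 -0.7] turn [1.8e+02 1.0e-01 0.0e+00] q6->~ 2.9
```

View pics/w18c.png

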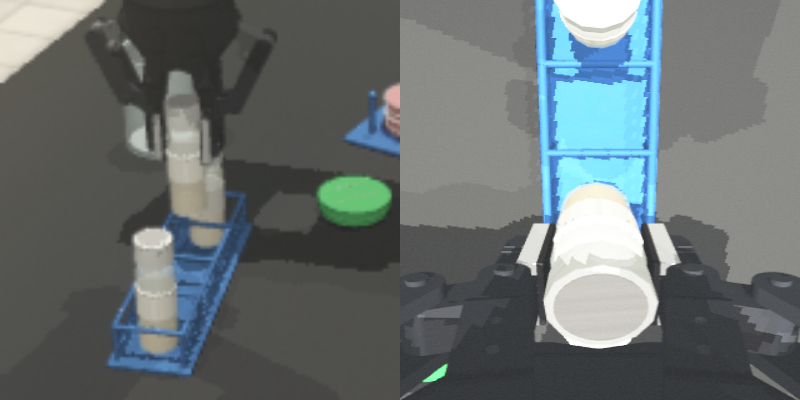

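The bottle is lined up between the rails. Descend.

Emit:
{"method": "drive_tool", "body": {
  "rows": [15,0.5,-0.7,0,0,0,25,30,0.5,-0.7,0,0,0,25,42,0.5,-0.7,0,0,0,25,50,0.5,-0.7,0,0,0,25,50,0.5,-0.7,0,0,0,25]
}}

```text
clock: 23.6
eef_pos: [635.9, -39.8, 24.3]
tcp_rot: [-1.761, 1.568, 3.129]
contact_force: [0.1, 0.0, -1.1]
opening: 0.319
```

```bash
python3 snap.py w19; python3 snap.py w19s side; python3 -c "
import cv2
a=cv2.imread('pics/w19s.png');b=cv2.imread('pics/w19.png'); cv2.imwrite('pics/w19c.png',cv2.hconcat([cv2.resize(a[160:280,230:350],(400,400)),cv2.resize(b[60:460,160:480],(400,400))]))"
```

```text
(no output)
```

View pics/w19c.png

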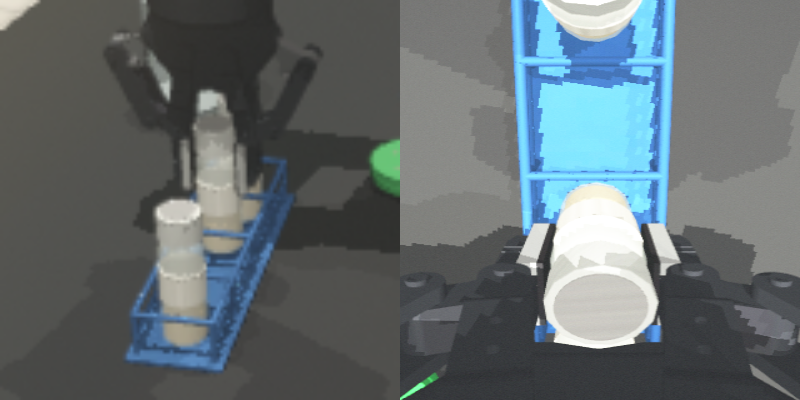

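The bottle is in the bay, free of the wires. Lower to the floor.

Emit:
{"method": "drive_tool", "body": {
  "rows": [3,0,0,0,0,0,25,4,0,0,0,0,0,25,4,0,0,0,0,0,25]
}}

```text
clock: 24.08
eef_pos: [636.7, -39.9, 21.4]
tcp_rot: [-1.618, 1.57, -3.011]
contact_force: [-0.4, -0.7, -0.6]
opening: 0.32
```

Emit:
{"method": "drive_tool", "body": {
  "rows": [1.2,0,0,0,0,0,25,2,0,0,0,0,0,25,2.5,0,0,0,0,0,25]
}}

```text
clock: 24.45
eef_pos: [636.8, -39.9, 19.3]
tcp_rot: [-1.573, 1.57, -2.966]
contact_force: [-2.6, -0.2, 7.7]
opening: 0.316
```

Emit:
{"method": "drive_tool", "body": {
  "rows": [-0.3,0,0,0,0,0,36,-0.3,0,0,0,0,0,45,-0.3,0,0,0,0,0,60,-0.3,0,0,0,0,0,60,-15,0,0,0,0,0,60,-60,0,0,0,0,0,60,-115,0,0,0,0,0,60,-135,0,0,0,0,0,60,-135,0,0,0,0,0,60]
}}

```text
clock: 25.58
eef_pos: [637.9, -39.9, 156.4]
tcp_rot: [1.249, 1.568, -0.144]
contact_force: [-0.3, 0.5, -1.1]
opening: 0.602
```

```bash
python3 snap.py w20; python3 snap.py w20s side; python3 -c "
import cv2
a=cv2.imread('pics/w20s.png');b=cv2.imread('pics/w20.png'); cv2.imwrite('pics/w20c.png',cv2.hconcat([cv2.resize(a[160:280,230:350],(400,400)),cv2.resize(b,(533,400))]))
from h import *; move(413,120,100,-0.06)"
```

```text
shift [  53.8 -191.1 -196.7] turn [13.6 -0.   0.1] q6->~ -0.0
shift [  53.8 -191.1 -196.7] turn [-166.4   -0.2   -0. ] q6->~ -3.15
```

View pics/w20c.png

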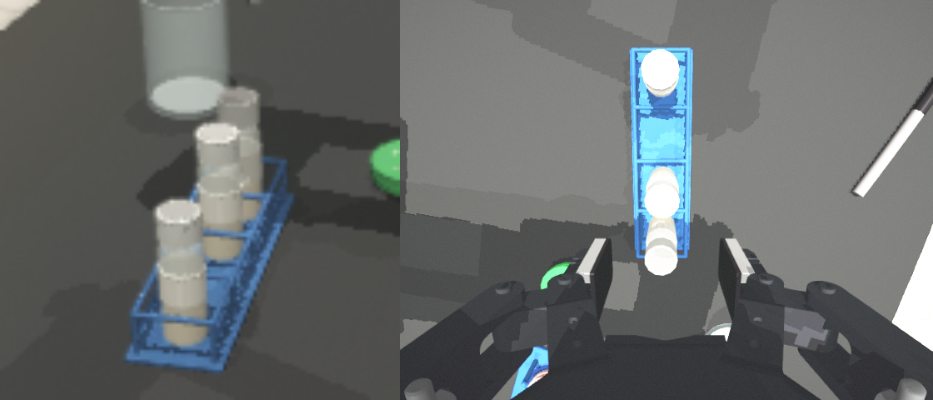

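The tall bottle stands upright in the bay. Next is bijou A.

Emit:
{"method": "drive_tool", "body": {
  "rows": [54,-191,-197,13.6,0,0,60,54,-191,-197,13.6,0,0,60,54,-191,-197,13.6,0,0,60,54,-191,-197,13.6,0,0,60,54,-191,-197,13.6,0,0,60,54,-191,-197,13.6,0,0,60,54,-191,-197,13.6,0,0,60]
}}

```text
clock: 26.55
eef_pos: [413.3, 120.1, 99.2]
tcp_rot: [-1.368, 1.568, -2.998]
contact_force: [-0.2, -0.6, 0.2]
opening: 0.602
```

```bash
python3 snap.py w21
```

```text
(no output)
```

View pics/w21.png

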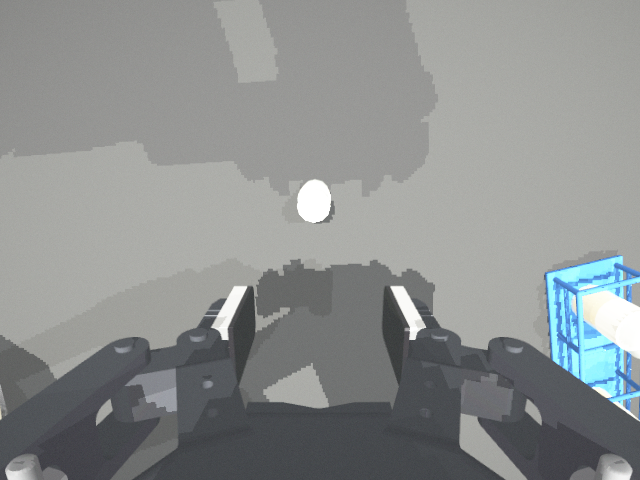

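```bash
cat > cap.py <<'E'
import sys,json
from h import *
# cap.py name z x0 x1 y0 y1 jaw tcpz : white blob; cap circle = width-limited, seated at blob bottom
n=sys.argv[1]; z,x0,x1,y0,y1,jaw,tz=map(float,sys.argv[2:9])
s=json.load(open(f"pics/{n}.json")); im=cv2.imread(f"pics/{n}.png")
m=(im.min(2)>235).astype(np.uint8)
for c in cv2.findContours(m,cv2.RETR_EXTERNAL,cv2.CHAIN_APPROX_NONE)[0]:
    x,y,w,h=cv2.boundingRect(c)
    if cv2.contourArea(c)>150 and x0<x+w/2<x1 and y0<y+h/2<y1:
        cx,cy=x+w/2-.5,y+h-.5-w/2; p=plane("wrist",[(cx,cy),(x-.5,cy),(x+w-.5,cy)],z,s)
        print((x,y,w,h),(cx,cy),p[0].round(1),"diam",np.linalg.norm(p[1]-p[2]).round(1)); move(p[0][0],p[0][1],tz,jaw)
E
python3 cap.py w21 54 280 350 150 250 -0.06 -6
```

```text
(297, 180, 34, 43) (313.5, 205.5) [412.9 148.7  54. ] diam 19.4
shift [105.4  -2.3 -28.6] turn [0.  0.  0.1] q6->~ 0.34
shift [105.4  -2.3 -28.6] turn [-180.    -0.2    0. ] q6->~ -2.8
```

Emit:
{"method": "drive_tool", "body": {
  "rows": [0,-2,-29,0,0,0,60,20,-2,-29,0,0,0,60,60,-2,-29,0,0,0,55,90,-2,-29,0,0,0,55,101,-2,-29,0,0,0,55,101,-2,-29,0,0,0,55]
}}

```text
clock: 27.35
eef_pos: [413.4, 148.6, -1.9]
tcp_rot: [-1.331, 1.567, -2.962]
contact_force: [-0.0, 0.5, -0.5]
opening: 0.55
```

```bash
python3 snap.py w22; python3 snap.py w22s side; python3 -c "
import cv2
a=cv2.imread('pics/w22s.png');b=cv2.imread('pics/w22.png'); cv2.imwrite('pics/w22c.png',cv2.hconcat([cv2.resize(a[230:350,310:430],(400,400)),cv2.resize(b[120:440,160:480],(400,400))]))"
```

```text
(no output)
```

View pics/w22c.png

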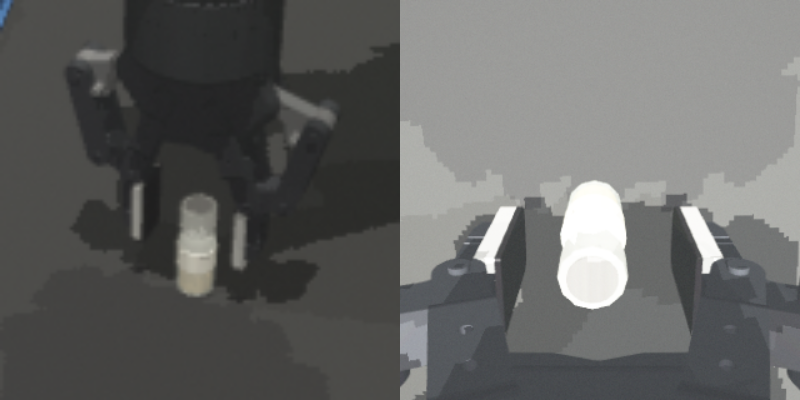

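The bijou is centred between the pads. Close.

Emit:
{"method": "drive_tool", "body": {
  "rows": [0,0,0,0,0,0,15,0,0,0,0,0,0,15,0,0,0,0,0,0,15,0,0,0,0,0,0,15,0,0,0,0,0,0,15,0,0,0,0,0,0,15],
  "newtons": 22
}}

```text
clock: 28.2
eef_pos: [415.0, 149.3, -0.0]
tcp_rot: [2.832, 1.57, 1.201]
contact_force: [-0.2, -1.0, 7.7]
opening: 0.217
```

```bash
python3 snap.py w23s side; python3 -c "
import cv2
a=cv2.imread('pics/w23s.png'); cv2.imwrite('pics/w23c.png',cv2.resize(a[230:350,310:430],(480,480)))"
```

```text
(no output)
```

View pics/w23c.png

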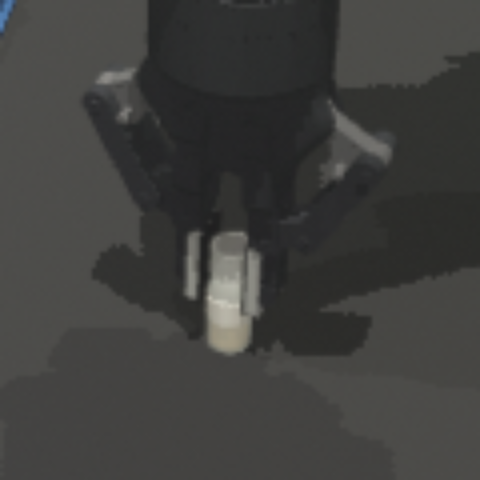

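Emit:
{"method": "drive_tool", "body": {
  "rows": [-10,0,0,0,0,0,15,-40,0,0,0,0,0,15,-90,0,0,0,0,0,15,-110,0,0,0,0,0,15,-110,0,0,0,0,0,15]
}}

```text
clock: 28.88
eef_pos: [416.2, 149.8, 111.9]
tcp_rot: [2.085, 1.566, 0.455]
contact_force: [-0.2, -0.8, -0.4]
opening: 0.217
```

Run:
```python
from h import *
move(508,265,115,-0.06)
```

```text
shift [  -2.4   84.8 -120.5] turn [ 0.  -0.1 -0.2] q6->~ 0.4
shift [  -2.4   84.8 -120.5] turn [-180.     0.4   -0.2] q6->~ -2.74
```

Emit:
{"method": "drive_tool", "body": {
  "rows": [-2,85,-120,0,0,-0.2,15,-2,85,-120,0,0,-0.2,15,-2,85,-120,0,0,-0.2,15,-2,85,-120,0,0,-0.2,15,-2,85,-120,0,0,-0.2,15]
}}

```text
clock: 29.5
eef_pos: [506.7, 263.3, 113.4]
tcp_rot: [-1.991, 1.569, 2.661]
contact_force: [0.1, -0.5, -0.4]
opening: 0.217
```

```bash
python3 snap.py w24; python3 -c "
import cv2
b=cv2.imread('pics/w24.png'); cv2.imwrite('pics/w24c.png',cv2.resize(b[0:260,250:450],(800,600)))"
```

```text
(no output)
```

View pics/w24.png

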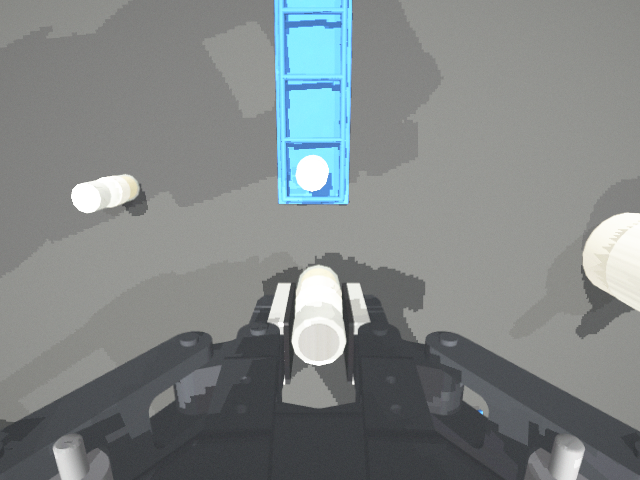

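View pics/w24c.png

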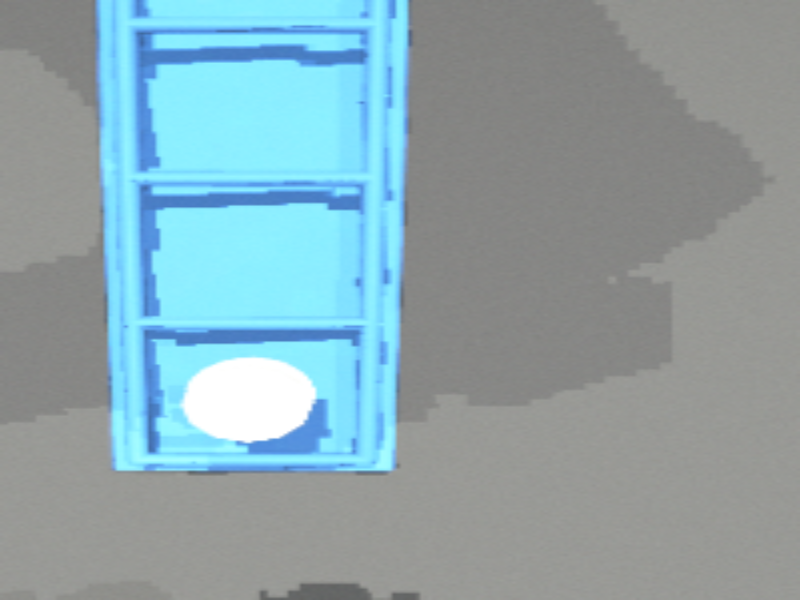

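Run:
```python
from h import *
import json
s=json.load(open("pics/w24.json"))
px=[(250+x/4,y/2.308) for x,y in [(133,323),(370,323),(131,178),(373,178),(128,24),(377,24)]]
q=plane("wrist",px,20,s)[:,:2]; m=q.reshape(3,2,2).mean(1); print(m.round(1).tolist(),np.linalg.norm(np.diff(m,axis=0),axis=1),np.linalg.norm(q[1]-q[0]))
print("bay-40",m[:2].mean(0),"bay0",m[1:].mean(0)); d=m[2]-m[0]; print("yaw",np.arctan2(-d[0],d[1]))
print("cap",plane("wrist",[(312.5,173)],58,s))
move(*m[1:].mean(0),113,-0.058)
```

```text
[[507.5, 328.2], [510.1, 367.9], [512.7, 407.6]] [39.73510115 39.87506119] 39.69605892502326
bay-40 [508.82157603 348.02515635] bay0 [511.38660797 387.74750533]
yaw -0.06448449469836838
cap [[506.73179054 309.45850518  58.        ]]
shift [   0.8   -2.9 -124.6] turn [-0.1 -0.1  0.1] q6->~ 0.53
shift [   0.8   -2.9 -124.6] turn [1.799e+02 1.000e-01 1.000e-01] q6->~ 3.67
```

Emit:
{"method": "drive_tool", "body": {
  "rows": [0,-3,-125,0,0,0,15,0,-3,-125,0,0,0,15,0,-3,-125,0,0,0,15,15,-3,-125,0,0,0,15,50,-3,-125,0,0,0,15,80,-3,-125,0,0,0,15,87,-3,-125,0,0,0,15,87,-3,-125,0,0,0,15]
}}

```text
clock: 30.55
eef_pos: [511.0, 387.1, 26.6]
tcp_rot: [-1.645, 1.569, 3.007]
contact_force: [0.3, -0.0, -0.2]
opening: 0.218
```

```bash
python3 snap.py w25; python3 snap.py w25s side; python3 -c "
import cv2
a=cv2.imread('pics/w25s.png');b=cv2.imread('pics/w25.png'); cv2.imwrite('pics/w25c.png',cv2.hconcat([cv2.resize(a[310:470,180:340],(400,400)),cv2.resize(b[60:460,160:480],(400,400))]))
from h import *; move(511.4,388.3,6,-0.06)"
```

```text
shift [21.9 -0.5 -0. ] turn [-0.  -0.1  0. ] q6->~ 0.7
shift [21.9 -0.5 -0. ] turn [180.    0.    0.2] q6->~ 3.85
```

View pics/w25c.png

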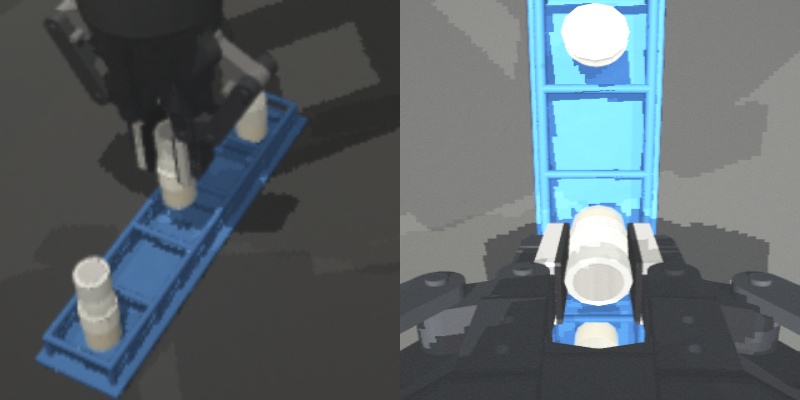

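Over bay 0 and aligned; the cross wires are clear of it in both views. Lower.

Emit:
{"method": "drive_tool", "body": {
  "rows": [8,-0.4,0,0,0,0,15,15,-0.4,0,0,0,0,15,19,-0.4,0,0,0,0,15,20,-0.4,0,0,0,0,15]
}}

```text
clock: 31.15
eef_pos: [511.2, 388.2, 7.4]
tcp_rot: [-2.639, 1.569, 2.012]
contact_force: [0.6, 0.7, 0.1]
opening: 0.218
```

Emit:
{"method": "drive_tool", "body": {
  "rows": [1.5,0,0,0,0,0,15,3,0,0,0,0,0,15,4,0,0,0,0,0,15]
}}

```text
clock: 31.52
eef_pos: [511.4, 388.4, 4.0]
tcp_rot: [-2.797, 1.569, 1.855]
contact_force: [-2.3, -1.7, 11.7]
opening: 0.217
```

Contact at 4, as expected. Release.

Emit:
{"method": "drive_tool", "body": {
  "rows": [-0.5,0,0,0,0,0,25,-0.5,0,0,0,0,0,35,-0.5,0,0,0,0,0,50,-0.5,0,0,0,0,0,50,-15,0,0,0,0,0,50,-60,0,0,0,0,0,50,-110,0,0,0,0,0,50,-110,0,0,0,0,0,50]
}}

```text
clock: 32.52
eef_pos: [514.1, 390.2, 119.5]
tcp_rot: [2.466, 1.561, 0.835]
contact_force: [0.2, -0.6, 0.1]
opening: 0.497
```

```bash
python3 snap.py w26; python3 snap.py w26s side; python3 -c "
import cv2
a=cv2.imread('pics/w26s.png');b=cv2.imread('pics/w26.png'); cv2.imwrite('pics/w26c.png',cv2.hconcat([cv2.resize(a[310:470,180:340],(400,400)),cv2.resize(b[60:460,160:480],(400,400))]))
from h import *; move(367,275,100,-0.06)"
```

```text
shift [  14.7 -137.6  122. ] turn [-0.  -0.2 -0. ] q6->~ 0.7
shift [  14.7 -137.6  122. ] turn [ 1.8e+02 -1.0e-01  3.0e-01] q6->~ 3.85
```

View pics/w26c.png

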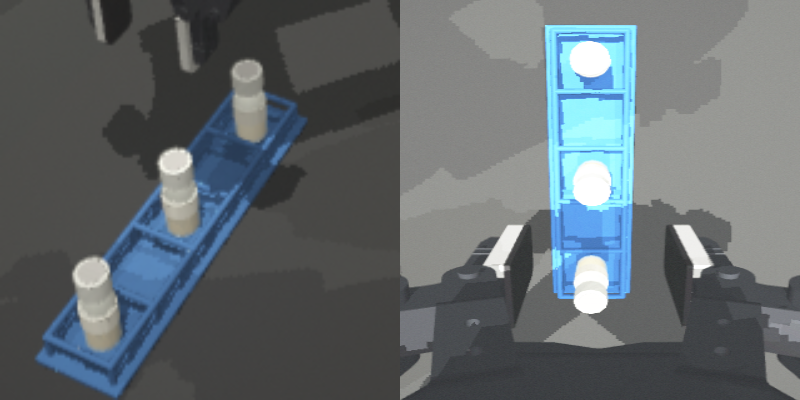

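Emit:
{"method": "drive_tool", "body": {
  "rows": [15,-138,122,0,0,0,55,15,-138,122,0,0,0,55,15,-138,122,0,0,0,55,15,-138,122,0,0,0,55,15,-138,122,0,0,0,55,15,-138,122,0,0,0,55]
}}

```text
clock: 33.38
eef_pos: [367.7, 275.9, 99.8]
tcp_rot: [2.764, 1.567, 1.132]
contact_force: [-0.1, -0.2, -0.8]
opening: 0.552
```

```bash
python3 snap.py w27; python3 cap.py w27 54 250 400 150 260 -0.06 -2
```

```text
(294, 182, 34, 42) (310.5, 206.5) [365.8 304.1  54. ] diam 19.4
shift [101.8  -3.7 -27.7] turn [-0.  -0.2 -0.1] q6->~ 0.7
shift [101.8  -3.7 -27.7] turn [ 1.8e+02 -1.0e-01  3.0e-01] q6->~ 3.84
```

View pics/w27.png

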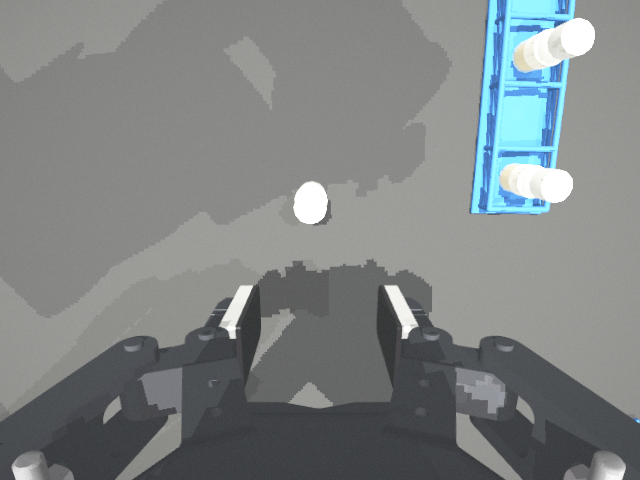

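Bijou B's cap is at (310,206), giving (365.8,304.1). This agrees with the scene estimate of (367,305).

Emit:
{"method": "drive_tool", "body": {
  "rows": [0,-3.7,-28,0,0,0,55,20,-3.7,-28,0,0,0,55,60,-3.7,-28,0,0,0,55,90,-3.7,-28,0,0,0,55,102,-3.7,-28,0,0,0,55,102,-3.7,-28,0,0,0,55]
}}

```text
clock: 34.17
eef_pos: [365.8, 304.3, -2.6]
tcp_rot: [3.019, 1.568, 1.387]
contact_force: [-0.4, 0.3, 0.3]
opening: 0.549
```

```bash
python3 snap.py w28; python3 -c "
import cv2
b=cv2.imread('pics/w28.png'); cv2.imwrite('pics/w28c.png',cv2.resize(b[120:440,160:480],(400,400)))"
```

```text
(no output)
```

View pics/w28c.png

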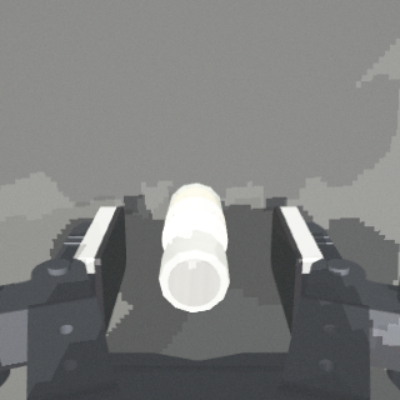

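Centred. Close.

Emit:
{"method": "drive_tool", "body": {
  "rows": [0,0,0,0,0,0,15,0,0,0,0,0,0,15,0,0,0,0,0,0,15,0,0,0,0,0,0,15,0,0,0,0,0,0,15,0,0,0,0,0,0,15]
}}

```text
clock: 34.98
eef_pos: [367.0, 305.3, -1.0]
tcp_rot: [2.621, 1.565, 0.989]
contact_force: [-0.7, 0.3, 8.2]
opening: 0.219
```

Emit:
{"method": "drive_tool", "body": {
  "rows": [-10,0,0,0,0,0,15,-40,0,0,0,0,0,15,-90,0,0,0,0,0,15,-115,0,0,0,0,0,15,-115,0,0,0,0,0,15]
}}

```text
clock: 35.6
eef_pos: [367.8, 305.7, 116.5]
tcp_rot: [2.48, 1.561, 0.849]
contact_force: [0.3, 0.8, -0.4]
opening: 0.221
```

Run:
```python
from h import *
move(508.9,348.6,113,-0.062)
```

```text
shift [  4.7 138.2 -51.3] turn [ 0.1 -0.5 -0.4] q6->~ 0.75
shift [  4.7 138.2 -51.3] turn [-179.9    0.6   -0.7] q6->~ -2.39
```

Emit:
{"method": "drive_tool", "body": {
  "rows": [0,138,-51,0,-0.5,-0.4,15,0,138,-51,0,-0.5,-0.4,15,0,138,-51,0,-0.5,-0.4,15,0,138,-51,0,-0.5,-0.4,15,0,138,-51,0,-0.5,-0.4,15]
}}

```text
clock: 36.22
eef_pos: [507.0, 347.4, 116.6]
tcp_rot: [-0.909, 1.567, -2.54]
contact_force: [-0.1, -0.1, 0.1]
opening: 0.217
```

Run:
```python
from h import *
move(508.9,348.6,27,-0.062)
```

```text
shift [89.6  2.1 -1.5] turn [0.1 0.1 0.2] q6->~ 0.66
shift [89.6  2.1 -1.5] turn [-179.9   -0.3    0.2] q6->~ -2.48
```

Emit:
{"method": "drive_tool", "body": {
  "rows": [20,2,-1.5,0,0.1,0.2,15,60,2,-1.5,0,0.1,0.2,15,85,2,-1.5,0,0.1,0.2,15,90,2,-1.5,0,0.1,0.2,15,90,2,-1.5,0,0.1,0.2,15]
}}

```text
clock: 36.85
eef_pos: [508.3, 348.6, 27.0]
tcp_rot: [0.359, 1.57, -1.272]
contact_force: [-0.1, 0.5, -0.0]
opening: 0.219
```

```bash
python3 snap.py w29; python3 snap.py w29s side; python3 -c "
import cv2
a=cv2.imread('pics/w29s.png');b=cv2.imread('pics/w29.png'); cv2.imwrite('pics/w29c.png',cv2.hconcat([cv2.resize(a[310:470,180:340],(400,400)),cv2.resize(b[60:460,160:480],(400,400))]))
from h import *; move(508.9,348.6,6,-0.062)"
```

```text
shift [21.9 -0.3  0.5] turn [ 0.1 -0.  -0.1] q6->~ 0.66
shift [21.9 -0.3  0.5] turn [-179.9    0.2   -0. ] q6->~ -2.48
```

View pics/w29c.png

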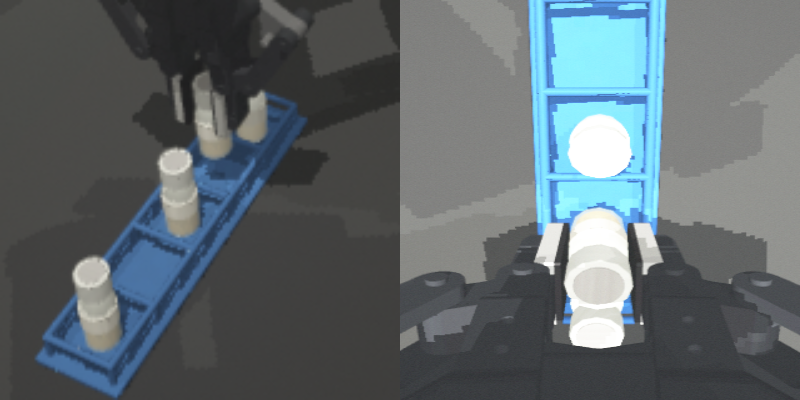

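Aligned over bay -40 as before. Lower.

Emit:
{"method": "drive_tool", "body": {
  "rows": [8,0,0.4,0,0,0,15,15,0,0.4,0,0,0,15,19,0,0.4,0,0,0,15,21,0,0.4,0,0,0,15]
}}

```text
clock: 37.45
eef_pos: [509.0, 348.5, 6.4]
tcp_rot: [1.585, 1.57, -0.046]
contact_force: [0.5, -0.8, -0.1]
opening: 0.216
```

Emit:
{"method": "drive_tool", "body": {
  "rows": [1.5,0,0,0,0,0,15,3,0,0,0,0,0,15]
}}

```text
clock: 37.7
eef_pos: [509.1, 348.5, 3.3]
tcp_rot: [1.597, 1.569, -0.034]
contact_force: [-0.2, -0.6, 0.4]
opening: 0.216
```

Emit:
{"method": "drive_tool", "body": {
  "rows": [1,0,0,0,0,0,15,1,0,0,0,0,0,15]
}}

```text
clock: 37.95
eef_pos: [509.2, 348.6, 3.1]
tcp_rot: [1.712, 1.569, 0.081]
contact_force: [-1.4, -0.7, 7.1]
opening: 0.22
```

Contact at 3.1, as expected. Release, rise, and move clear.

Emit:
{"method": "drive_tool", "body": {
  "rows": [-0.3,0,0,0,0,0,25,-0.3,0,0,0,0,0,35,-0.3,0,0,0,0,0,50,-0.3,0,0,0,0,0,50,-15,0,0,0,0,0,50,-60,0,0,0,0,0,50,-120,0,0,0,0,0,50,-150,0,0,0,0,0,50,-150,0,0,0,0,0,50,-150,0,0,0,0,0,50]
}}

```text
clock: 39.2
eef_pos: [508.5, 348.3, 152.8]
tcp_rot: [1.42, 1.57, -0.211]
contact_force: [-0.5, 0.0, -0.1]
opening: 0.501
```

```bash
python3 snap.py fw; python3 snap.py fs side; python3 snap.py fsc scene; python3 -c "
import cv2
a=cv2.imread('pics/fs.png');b=cv2.imread('pics/fw.png'); cv2.imwrite('pics/fc.png',cv2.hconcat([cv2.resize(a[310:470,180:340],(400,400)),cv2.resize(b[60:460,160:480],(400,400))]))"
```

```text
(no output)
```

View pics/fc.png

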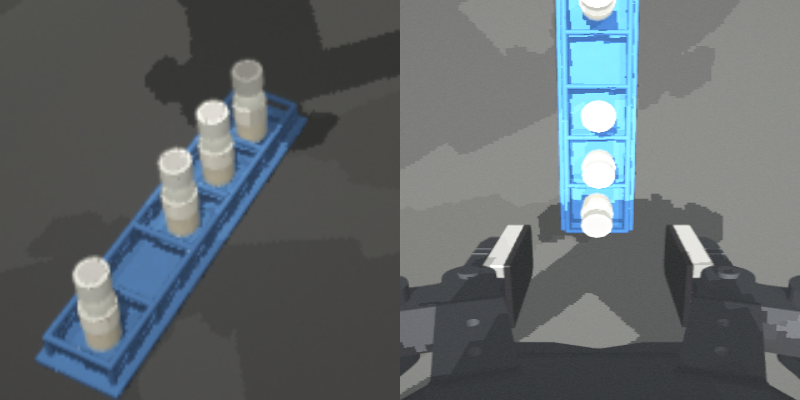

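View pics/fs.png

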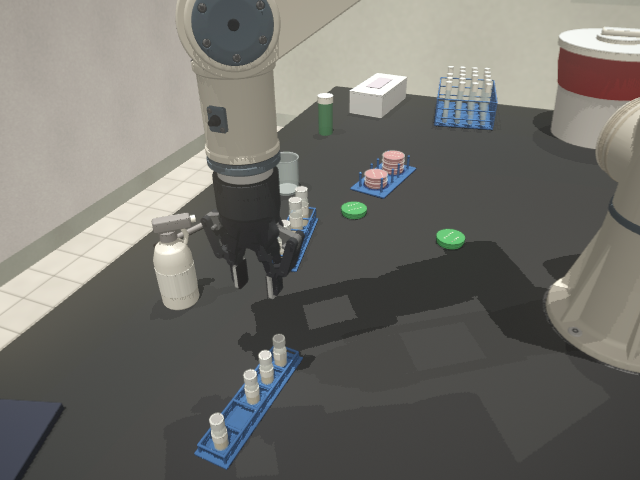

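View pics/fsc.png

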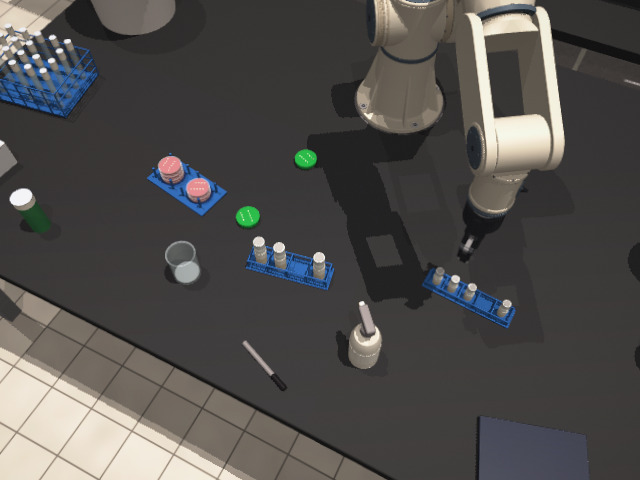

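The final views show everything in place. The plates are stacked in the column (scene 199,188) and the tall bottle is in its bay (280,256). Both bijous are in their bays (454,283; 470,292). The greens, beaker and spray bottle have not moved. Handing in.

```bash
python3 -c "
from rig import sign_off
print(sign_off())"
```

```text
the job is handed in; nothing more can be done
None
```

The job is done and handed in at 39 s of the 136 s allowed. The two red plates are stacked in the empty column, the tall bottle is in its rack's -24 bay, and the two bijous are in their rack's 0 and -40 bays. I worked in the order asked and lowered each one until the wrist felt light contact (7–12 N) before letting go.

- **Last checks:** The measured plate centres were 0.2 mm apart (upper 546.2, -326.0; lower 546.0, -326.0). All bottles stand upright in their bays. The green plates, beaker and spray bottle are where they started, and the gripper is clear of everything.
- **Fingertip length disagreed:** The real fingertips end about 30 mm short of the stated TCP, so I set all heights from pictures and contact instead.
- **One hard touch:** While I was finding that out, the fingertips pressed the bench with about 39 N during the first grip, and I backed off at once. That was the fingers rather than the arm or gripper body, and well under the 120 N wrist limit. The force is only read at the end of each move, so the peak may have been slightly higher.
- **Side camera disagreed:** It put objects up to about 15 mm away from the other views, so I relied on the wrist camera for final positions.

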